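Unpile the honing stones into their fitted holders

TASK

The four honing stones were left in a pile, and the edge tools are waiting to be sharpened. Take the pile apart and lay each stone in the wooden holder cut to its size, flat and fully down between the lips. The stones chip, so set them down rather than dropping them, and leave the edge beveler and the sanding block beside them where they lie.

Things in the scene. Friction and masses are not known exactly. Their poses are not given: they have to be found in the camera images.
- stone_large: plain grey rectangular honing stone, 150 mm long (x) x 55 mm wide (y) x 22 mm high, starts at the bottom of the pile, on the bench; origin at the centre of its underside, x along its length, z up
- stone_medium: plain grey rectangular honing stone, 122 mm long (x) x 48 mm wide (y) x 20 mm high, starts in the pile on top of stone_large; origin at the centre of its underside, x along its length, z up
- stone_small: plain grey rectangular honing stone, 94 mm long (x) x 38 mm wide (y) x 18 mm high, starts in the pile on top of stone_medium; origin at the centre of its underside, x along its length, z up
- stone_slip: plain grey rectangular honing stone, 66 mm long (x) x 28 mm wide (y) x 16 mm high, starts in the pile on top of stone_small; origin at the centre of its underside, x along its length, z up
- holder_large: wooden holder for stone_large, fixed, 176 x 81 mm outside, 20 mm high; pocket 160 mm long (x) x 65 mm wide (y), cork floor 14 mm above the bench, lip 6 mm high and 8 mm thick round it, broken mid-way along both long sides by a 34 mm gap for the fingers; origin on the bench under the pocket's centre, x along the pocket, z up; the stone may lie either end first
- holder_medium: wooden holder for stone_medium, fixed, 148 x 74 mm outside, 20 mm high; pocket 132 mm long (x) x 58 mm wide (y), cork floor 14 mm above the bench, lip 6 mm high and 8 mm thick round it, broken mid-way along both long sides by a 34 mm gap for the fingers; origin on the bench under the pocket's centre, x along the pocket, z up; the stone may lie either end first
- holder_small: wooden holder for stone_small, fixed, 120 x 64 mm outside, 20 mm high; pocket 104 mm long (x) x 48 mm wide (y), cork floor 14 mm above the bench, lip 6 mm high and 8 mm thick round it, broken mid-way along both long sides by a 34 mm gap for the fingers; origin on the bench under the pocket's centre, x along the pocket, z up; the stone may lie either end first
- holder_slip: wooden holder for stone_slip, fixed, 92 x 54 mm outside, 20 mm high; pocket 76 mm long (x) x 38 mm wide (y), cork floor 14 mm above the bench, lip 6 mm high and 8 mm thick round it, broken mid-way along both long sides by a 34 mm gap for the fingers; origin on the bench under the pocket's centre, x along the pocket, z up; the stone may lie either end first
- edge_beveler: leather edge beveler, turned wooden handle with a slim steel blade, 27 x 128 x 26 mm, lying loose on the bench close to the left of the work; origin near its middle on the underside; not to be disturbed
- sanding_block_cork: brown sanding block, 49 x 86 x 26 mm, lying loose on the bench close to the right of the work; origin at the centre of its underside; not to be disturbed
Mind the look-alikes: they are no part of the job. What is shaped like the holder_slip but blue, red or yellow is not meant.

How it is judged:
By the outcome, as a careful person would: the job done as asked, in the order asked, and still so for the second after the job is handed in, with the robot touching nothing.
It also fails if it takes over 96 s, if anything falls off the work surface, if the arm or the gripper's body presses on something with over 40 N, if the wrist force passes 120 N, or if a joint passes its speed limit or range.

ROBOT

A 6-joint arm with a two-finger parallel gripper is mounted at the origin on a cart in front of the work surface, level with it; the furniture and walls round the work are solid. World frame = base frame: x ahead of the robot, y to its left, z up, the work surface at z = 0. Lengths are in mm, angles in degrees, forces in N, time in s.
With the tool pointing down it reaches from about 350 to 850 mm from the base axis. Payload 8.1 kg.
Tool frame: the origin (TCP) lies at the very end of the fingers, on their centre line; the grasp point (between the pads) lies 19 mm behind it (r.grasp_offset is the distance from the TCP to the grasp point, in mm); z points along the fingers, y is the line along which they close (so a half turn about z gives the same grasp; the last joint's range is limited). The gripper opens to 85 mm and grips with 20 to 120 N. Pads are 22 mm wide; open, the fingers measure 114 mm over their backs; the gripper's body (76 mm by 85 mm) begins 54 mm behind the grasp point. The pads swing forward as they close: fully open they stand 13 mm farther back than shut.
Start: joints at [63.06, 7.471, 85.268, -0, 87.261, -4.893], TCP at [225.204, 556.137, 231.292] pointing down, gripper open.
Joint ranges: [-169.43, 169.43], [-51.17, 129.36], [1.28, 143.12], [-76.62, 256.62], [0, 156.53], [-152.29, 152.29]. Speed limits (degrees/s): [136.94, 136.94, 159.86, 180, 180, 180].

INTERFACE

Orientations are given as [roll, pitch, yaw] about the fixed x, y, z axes, in that order (R = Rz(yaw) Ry(pitch) Rx(roll)).
In Python, from bench import r gives the robot as it stands.
- The arm moves only by the tool carry_out, never from a script. Its argument "commands" is a list of rows, each an object with "jaw": the finger opening in m, from 0 to 0.0854; "translation": the shift along the tool's x, y, z in m, a list of three; "spin": the turn about the tool's z in rad. A call has exactly 8 rows; each row shifts and turns the commanded pose from where the row before left it, along the tool's axes as they then stand; what a row does not reach is not made up. A row lasts 1/12 s, in which the tool goes at most 41.7 mm and 7.16 degrees, less where a joint would pass 70% of its speed; a pose out of reach is approached as far as the arm can. A call is refused whole if a number of a shift passes 0.0417 or a number of a turn 0.125, either way. A call with a gripper value outside its range is refused whole. The fingers move at their own pace and stop on an object; "squeeze" is the grip in N (left out, the last holds). Time passes only in rows, so rows that do not move let the fingers close, or fill a call up. It gives the time, the measured TCP pose, the force, the opening and the grip force at its end, in the units of the state.
- r.sense(): the state, without advancing time (a new reading comes with each control period).
- r.snapshot(name): name is "scene" or "side" or "wrist"; returns a dict with "pixels" (480x640x3 uint8, blue, green, red), "K" (3x3 intrinsics, pixels), "dist_coeffs" ([k1, k2, p1, p2, k3] as OpenCV has them; the pictures are not rectified), "extrinsics" (4x4, takes a point from camera to world coordinates). Camera axes: x right, y down, z forward; pixel columns grow to the right and rows downward; lengths in mm; the calibration is good to about 2 mm. A picture is of the moment at which its call begins. There is no depth.
- r.hand_in(): hands the job in; it is judged then, once.
Trained networks look in a picture, given as the dict that the camera call returned (one of the last four; its "shot" number tells which), for a name from the list of things; names that differ only in an ending like _2 or _b are one class to them, and where a whole thing is asked for, a point or a joint stands for the part that bears it (a point fixed in the world has none). Each returns a list of dicts, best first, with "score" (0 to 1); they miss things now and then, are a little off and sometimes report something else, mostly with a low value. They report only what shows in the picture. A call takes as long as a camera call. They do not tell look-alikes from the thing itself.
- r.spot_in(picture, target): "xy" ([column, row] in pixels, amid what is visible of it).
- r.regions_of(picture, target): "pixels" (480x640 bool, what is visible of it) and "xy" ([column, row] in pixels, amid what is visible of it).
- r.landmark_of(picture, target): "xy" ([column, row] in pixels: a listed point, or the origin of a listed thing).
The state is a dict: "time": time; "joint_pos": joint angles; "qd": joint speeds; "joint_efforts": joint torques, N m; "tool_pos": TCP position; "tcp_rot": TCP orientation; "ft_force": force on the tool from outside, world axes, zero at the start; "wrist_torque": the same for the moment, N m; "finger_gap": finger opening in mm; "grip_force": force on a finger pad.
Only numpy, scipy, OpenCV 4.12 (cv2) and the standard library are available. Lean on these libraries where they do the work, as an engineer would, in place of code of your own. Each camera call takes 0.05 s, during which the arm holds its last target. There are 200 camera calls.

## Working session

There is one attempt and no reset: what is moved stays moved. The work goes in short steps, Python scripts to look and compute and a tool call to move; the robot and the scene stay as the last step left them, time stands still between calls to the robot, and variables do not carry over. Pictures are saved under pics/ and viewed, at most 14 in all, crops included, and the job is handed in when it is done.

Besides the shell and the picture viewer there is one more tool, called after "Emit:" as a command line: name --argument value ..., lists and objects as JSON in quotes. carry_out: Moves the arm, as the interface text tells. Its arguments: {"type":"object","properties":{"commands":{"type":"array","items":{"type":"object","properties":{"jaw":{"type":"number"},"translation":{"type":"array","items":{"type":"number"}},"spin":{"type":"number"}}}},"squeeze":{"type":"number"}},"required":["commands"]}

```bash
mkdir -p pics; ls
cat > h.py <<'E'
import numpy as np, cv2
from bench import r
def pix2world(p,xy,z):
    u=cv2.undistortPoints(np.array([[xy]],float),p["K"],np.array(p["dist_coeffs"]))[0,0]
    T=np.array(p["extrinsics"]); d=T[:3,:3]@np.array([u[0],u[1],1]); o=T[:3,3]
    return o+d*(z-o[2])/d[2]
def w2p(p,P):
    T=np.linalg.inv(np.array(p["extrinsics"])); rv,_=cv2.Rodrigues(T[:3,:3])
    return cv2.projectPoints(np.array(P,float).reshape(-1,3),rv,T[:3,3],np.array(p["K"],float),np.array(p["dist_coeffs"],float))[0][:,0]
def shot(n,f=None):
    p=r.snapshot(n)
    for k in("K","dist_coeffs","extrinsics"):p[k]=np.array(p[k],float)
    if f: cv2.imwrite("pics/"+f,p["pixels"])
    return p
E
python3 - <<'E'
from h import *
s=r.sense(); print(s)
for n in("scene","side"):
    p=shot(n,n+"0.png"); print(n,p["extrinsics"].round(2).tolist(),p["K"].tolist())
    for t in["stone_large","stone_medium","stone_small","stone_slip","holder_large","holder_medium","holder_small","holder_slip","edge_beveler","sanding_block_cork"]:
        for d in r.regions_of(p,t)[:4]:
            if d["score"]>.2: print(t,round(d["score"],2),np.round(d["xy"]),int(d["pixels"].sum()),pix2world(p,d["xy"],20)[:2].round())
E
```

```text
pics
{'time': 0.0, 'joint_pos': array([ 6.30582394e+01,  7.51544058e+00,  8.53298083e+01,  6.96330751e-04,
        8.72621940e+01, -4.89383608e+00]), 'qd': array([ 0.00592563, -0.058706  , -0.06844491, -0.04426692, -0.05458204,
        0.04303741]), 'joint_efforts': array([-1.27840744e-03, -5.69392884e+01, -5.00556529e+01, -4.00438466e-04,
        1.47504627e-02, -6.53979578e-05]), 'tool_pos': array([224.95850198, 555.6305328 , 230.23590541]), 'tcp_rot': array([-1.79893008e+02, -9.85885331e-03,  1.57952032e+02]), 'ft_force': array([-0.38704972, -0.17823896, -1.10904904]), 'wrist_torque': array([0.02354527, 0.02004424, 0.06532023]), 'grip_force': 0.0, 'finger_gap': 85.5721346145561}
scene [[0.81, -0.41, 0.43, 64.03], [-0.59, -0.55, 0.59, -711.05], [-0.0, -0.73, -0.68, 904.64], [0.0, 0.0, 0.0, 1.0]] [[462.5685850142529, 0.0, 311.552561171857], [0.0, 462.5685850142529, 246.0469553841113], [0.0, 0.0, 1.0]]
stone_large 0.61 [280. 285.] 337 [469. -19.]
stone_large 0.27 [231. 233.] 1405 [465. 234.]
stone_medium 0.95 [275. 283.] 425 [462.  -6.]
stone_small 0.53 [272. 276.] 278 [469.  21.]
ho
[... 698 characters left out ...]
0593688388486, 238.42758634743691], [0.0, 0.0, 1.0]]
stone_large 0.85 [369. 272.] 535 [481.  62.]
stone_large 0.5 [371. 257.] 271 [476. -28.]
stone_small 0.5 [371. 258.] 265 [474. -22.]
stone_slip 0.57 [380. 248.] 237 [447. -89.]
holder_large 0.85 [375. 307.] 1622 [469. 236.]
holder_medium 0.7 [304. 246.] 742 [667. -96.]
holder_small 0.81 [293. 286.] 784 [676. 140.]
holder_small 0.29 [372. 258.] 259 [473. -22.]
holder_slip 0.83 [245. 276.] 482 [809.  92.]
holder_slip 0.82 [377. 229.] 338 [ 454. -224.]
holder_slip 0.71 [396. 214.] 269 [ 391. -337.]
holder_slip 0.62 [402. 245.] 243 [ 383. -111.]
edge_beveler 0.56 [357. 352.] 300 [510. 423.]
sanding_block_cork 0.52 [364. 208.] 271 [ 492. -391.]
```

View pics/scene0.png

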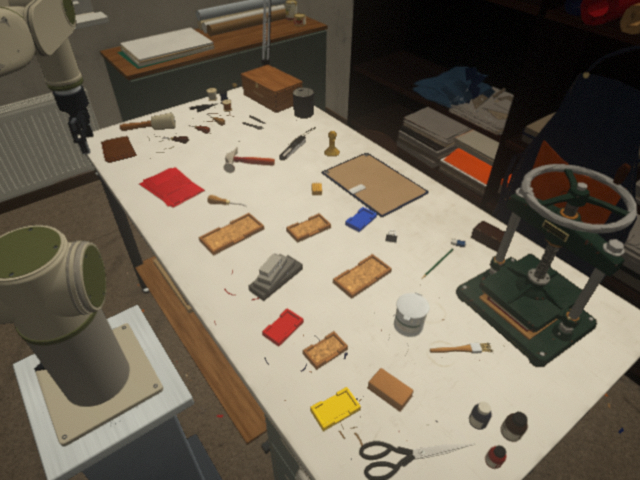

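View pics/side0.png

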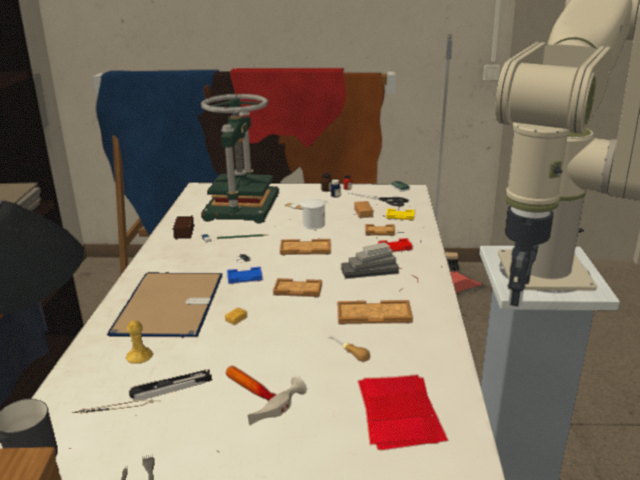

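Scene picture: the pile is at (276,275). The wooden holders are large (232,233), medium (362,275), small (308,227) and slip (326,350). Candidates for holder_slip are the wooden one at (326,350), and the look-alikes: red (283,326), yellow (335,408) and blue (361,219). By the description I choose the wooden one at (326,350). I'm moving over the pile for a closer look.

Emit:
carry_out --commands '[{"translation":[-0.0272,-0.0265,-0.006],"jaw":0.085},{"translation":[-0.0272,-0.0265,-0.006]},{"translation":[-0.0272,-0.0265,-0.006]},{"translation":[-0.0272,-0.0265,-0.006]},{"translation":[-0.0272,-0.0265,-0.006]},{"translation":[-0.0272,-0.0265,-0.006]},{"translation":[-0.0272,-0.0265,-0.006]},{"translation":[-0.0272,-0.0265,-0.006]}]'

```text
invalid input
```

Emit:
carry_out --commands '[{"translation":[-0.0272,-0.0265,-0.006]},{"translation":[-0.0272,-0.0265,-0.006]},{"translation":[-0.0272,-0.0265,-0.006]},{"translation":[-0.0272,-0.0265,-0.006]},{"translation":[-0.0272,-0.0265,-0.006]},{"translation":[-0.0272,-0.0265,-0.006]},{"translation":[0,0,0]},{"translation":[0,0,0]}]'

```text
invalid input
```

Run:
```python
from h import *
s=r.sense(); print(s["time"],s["tool_pos"],s["tcp_rot"],s["joint_pos"])
p=shot("wrist","w1.png"); print(p["extrinsics"].round(2).tolist(),p["K"].tolist(),p["dist_coeffs"])
```

```text
1.1 [225.20063378 556.11876047 231.28169431] [-1.79997200e+02  6.83820068e-04  1.57956216e+02] [ 6.30597388e+01  7.47115388e+00  8.52689104e+01 -9.21365237e-04
  8.72626670e+01 -4.89643358e+00]
[[0.38, 0.88, 0.3, 147.46], [0.93, -0.36, -0.12, 587.46], [-0.0, 0.33, -0.95, 373.97], [0.0, 0.0, 0.0, 1.0]] [[351.55892180746315, 0.0, 321.05152351076345], [0.0, 351.55892180746315, 237.93349013730509], [0.0, 0.0, 1.0]] [-0.01718059  0.          0.          0.          0.        ]
```

View pics/w1.png

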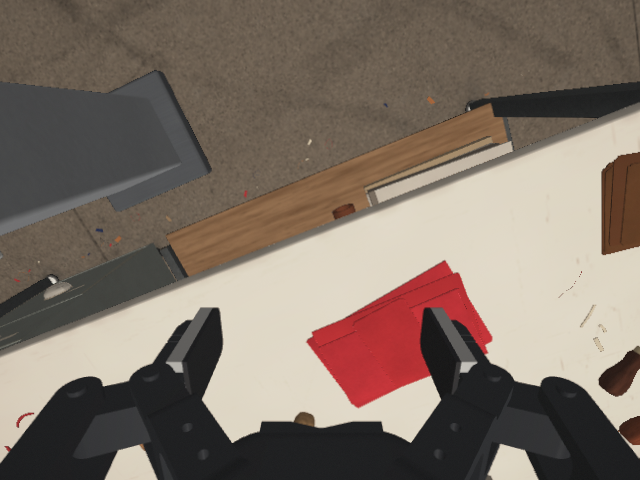

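The wrist view shows a red cloth at (400,330) and the fingers at (200,340) and (440,340). The rows need every field filled in.

Emit:
carry_out --commands '[{"translation":[-0.0272,-0.0265,-0.006],"jaw":0.085,"spin":0},{"translation":[-0.0272,-0.0265,-0.006],"jaw":0.085,"spin":0},{"translation":[-0.0272,-0.0265,-0.006],"jaw":0.085,"spin":0},{"translation":[-0.0272,-0.0265,-0.006],"jaw":0.085,"spin":0},{"translation":[-0.0272,-0.0265,-0.006],"jaw":0.085,"spin":0},{"translation":[-0.0272,-0.0265,-0.006],"jaw":0.085,"spin":0},{"translation":[-0.0272,-0.0265,-0.006],"jaw":0.085,"spin":0},{"translation":[-0.0272,-0.0265,-0.006],"jaw":0.085,"spin":0}]' --squeeze 40

```text
time: 1.82
tool_pos: [347.6, 276.3, 279.8]
tcp_rot: [180.0, 0.0, 158.0]
ft_force: [0.3, 0.1, 0.5]
finger_gap: 84.8
grip_force: 0.0
```

Emit:
carry_out --commands '[{"translation":[-0.0272,-0.0265,-0.006],"jaw":0.085,"spin":0},{"translation":[-0.0272,-0.0265,-0.006],"jaw":0.085,"spin":0},{"translation":[-0.0272,-0.0265,-0.006],"jaw":0.085,"spin":0},{"translation":[-0.0272,-0.0265,-0.006],"jaw":0.085,"spin":0},{"translation":[-0.0272,-0.0265,-0.006],"jaw":0.085,"spin":0},{"translation":[-0.0272,-0.0265,-0.006],"jaw":0.085,"spin":0},{"translation":[0,0,0],"jaw":0.085,"spin":0},{"translation":[0,0,0],"jaw":0.085,"spin":0}]' --squeeze 40

```text
time: 2.48
tool_pos: [439.5, 67.6, 315.7]
tcp_rot: [180.0, 0.0, 157.7]
ft_force: [0.1, -0.2, -0.1]
finger_gap: 84.9
grip_force: 0.0
```

Run:
```python
from h import *
s=r.sense(); print(s["time"],s["tool_pos"],s["tcp_rot"],s["joint_pos"])
p=shot("wrist","w2.png"); print(p["extrinsics"].round(2).tolist())
```

```text
2.4833 [439.50366996  67.58171363 315.66282686] [1.79985963e+02 2.88601594e-02 1.57696529e+02] [ 2.12930514e+00 -1.81845157e+01  1.00629273e+02  8.49947093e-04
  9.75231609e+01 -6.55671159e+01]
[[0.38, 0.87, 0.3, 361.82], [0.92, -0.36, -0.12, 99.25], [-0.0, 0.33, -0.95, 458.26], [0.0, 0.0, 0.0, 1.0]]
```

View pics/w2.png

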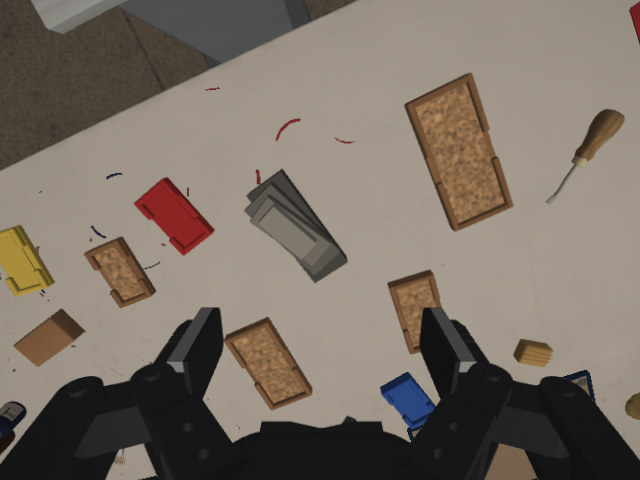

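The wrist view shows everything. The pile is at (297,228). The holders are slip (120,272), medium (268,363), small (415,311) and large (459,152). Red is at (175,216), yellow (22,262), blue (408,400) and the cork block (50,338). I'll fit box outlines to the masks and check them on a close crop.

```bash
cat >> h.py <<'E'
from scipy.optimize import minimize
DIM=dict(stone_large=(150,55,22),stone_medium=(122,48,20),stone_small=(94,38,18),stone_slip=(66,28,16),
 holder_large=(176,81,20),holder_medium=(148,74,20),holder_small=(120,64,20),holder_slip=(92,54,20))
def box(d,x,y,yaw,z0):
    L,W,H=d;c,s=np.cos(np.radians(yaw)),np.sin(np.radians(yaw))
    return np.array([[x+c*a*L/2-s*b*W/2,y+s*a*L/2+c*b*W/2,z0+h] for h in(H,0) for a,b in((1,1),(1,-1),(-1,-1),(-1,1))])
def hull(p,P): return cv2.convexHull(w2p(p,P).astype(np.float32))
def fit(p,mask,name,z0,up=4,init=None,):
    d=DIM[name]; ys,xs=np.nonzero(mask)
    x0,y0=max(xs.min()-15,0),max(ys.min()-15,0); sub=mask[y0:ys.max()+16,x0:xs.max()+16].astype(np.uint8)
    M=cv2.resize(sub,None,fx=up,fy=up,interpolation=cv2.INTER_LINEAR)>0
    def cost(v):
        h=(hull(p,box(d,v[0],v[1],v[2],z0))[:,0]-[x0,y0]+.5)*up-.5
        im=np.zeros(M.shape,np.uint8); cv2.fillConvexPoly(im,(h*16).round().astype(np.int32),1,shift=4); im=im>0
        return 1-(im&M).sum()/(im|M).sum()
    if init is None:
        c=cv2.convexHull(np.argwhere(mask)[:,::-1].astype(np.float32))[:,0]
        g=np.array([pix2world(p,q,z0+d[2])[:2] for q in c],np.float32)
        (cx,cy),(w,h),a=cv2.minAreaRect(g); init=(cx,cy,a if w>h else a+90)
    S=np.array(init)+np.array([[0,0,0],[8,0,0],[0,8,0],[0,0,6]])
    o=minimize(cost,init,method="Nelder-Mead",options=dict(initial_simplex=S,xatol=.05,fatol=1e-5))
    o=minimize(cost,o.x,method="Nelder-Mead",options=dict(initial_simplex=o.x+np.array([[0,0,0],[3,0,0],[0,3,0],[0,0,-3]]),xatol=.05,fatol=1e-5))
    return o.x,1-o.fun
def near(p,t,xy,rad=40):
    l=[d for d in r.regions_of(p,t) if np.hypot(*(np.array(d["xy"])-xy))<rad]
    return max(l,key=lambda d:d["score"]) if l else None
def draw(im,p,name,v,z0,col):
    q=w2p(p,box(DIM[name],*v,z0)); 
    cv2.polylines(im,[(q[:4]*16).round().astype(np.int32)],True,col,1,cv2.LINE_AA,shift=4)
E
cat > m1.py <<'E'
from h import *
p=shot("wrist"); im=p["pixels"].copy()
for t,xy,z in[("holder_slip",(120,272),0),("holder_medium",(268,363),0),("holder_small",(415,311),0),("holder_large",(459,152),0),("stone_slip",(290,232),60),("stone_small",(290,232),42),("stone_medium",(290,232),22),("stone_large",(297,228),0)]:
    d=near(p,t,xy)
    if d is None: print(t,"none");continue
    v,i=fit(p,d["pixels"],t,z); print(t,round(d["score"],2),int(d["pixels"].sum()),np.round(d["xy"]),v.round(1),round(i,3))
    draw(im,p,t,v,z,(0,255,0) if t[0]=="h" else (255,0,255))
c=cv2.resize(im[140:420,70:520],None,fx=1.75,fy=1.75,interpolation=cv2.INTER_CUBIC)
cv2.imwrite("pics/fit1.png",c); 
cv2.imwrite("pics/pile1.png",np.hstack([cv2.resize(x[160:300,230:360],(390,420),interpolation=cv2.INTER_CUBIC) for x in(p["pixels"],im)]))
E
python3 m1.py
```

```text
holder_slip 0.96 2780 [120. 267.] [ 444.8 -240.3   -1. ] 0.902
holder_medium 0.82 4425 [266. 359.] [ 667.4 -112.4    3.6] 0.948
holder_small 0.96 2418 [410. 302.] [666.9 128.1 176.7] 0.661
holder_large 0.79 9831 [460. 150.] [471.8 241.9   3.6] 0.959
stone_slip 0.56 1513 [288. 234.] [463.8  15.5  25.3] 0.952
stone_small 0.72 1036 [304. 232.] [468.1  16.   30. ] 0.376
stone_medium 0.58 1321 [292. 212.] [472.9  15.8  22.3] 0.327
stone_large 0.7 1502 [302. 205.] [479.2  19.7  12.7] 0.291
```

View pics/fit1.png

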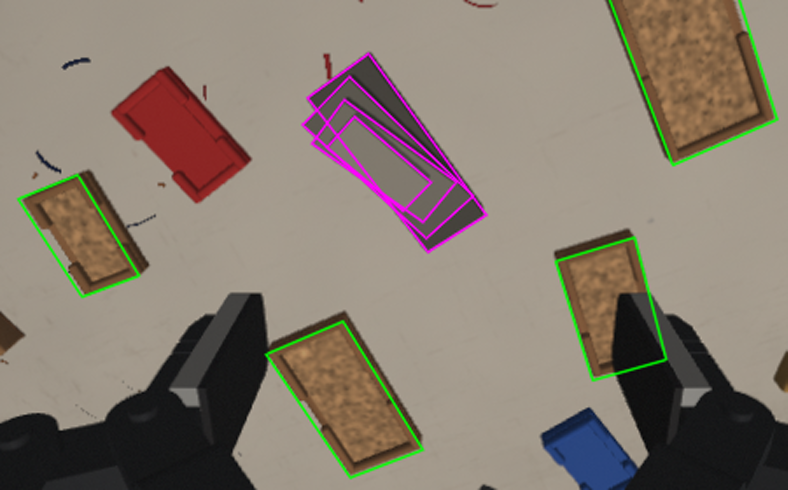

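View pics/pile1.png

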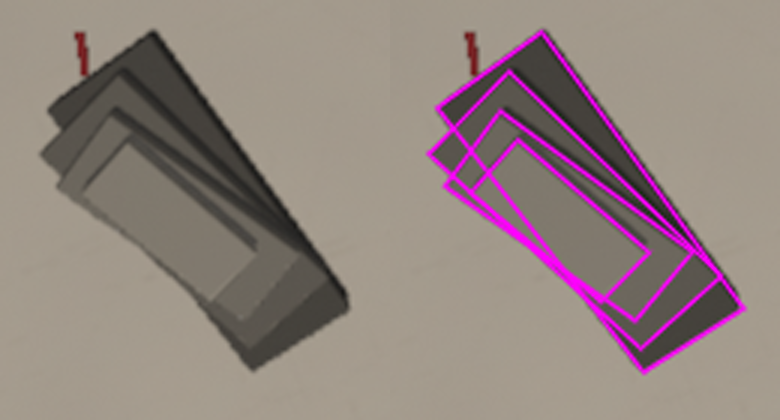

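The pile crop shows the outlines sitting on all four stones: slip face centre ≈ pixel (288,234) in the wrist image, large corners tight. The fit crop shows the wooden holder_slip at (120,268), beside the red look-alike. The holder_small fit is spoilt by a finger, so I'll redo it later. Next I turn and hover over the slip stone.

Emit:
carry_out --commands '[{"translation":[0,0,0.005],"jaw":0.085,"spin":-0.1187},{"translation":[0,0,0.005],"jaw":0.085,"spin":-0.1187},{"translation":[0,0,0.005],"jaw":0.085,"spin":-0.1187},{"translation":[0,0,0.005],"jaw":0.085,"spin":-0.1187},{"translation":[0,0,0.005],"jaw":0.085,"spin":-0.1187},{"translation":[0,0,0.005],"jaw":0.085,"spin":-0.1187},{"translation":[0,0,0.005],"jaw":0.085,"spin":-0.1187},{"translation":[0,0,0.005],"jaw":0.085,"spin":0}]' --squeeze 50

```text
time: 3.65
tool_pos: [438.8, 69.6, 275.0]
tcp_rot: [180.0, 0.0, -154.1]
ft_force: [0.0, 0.0, 0.3]
finger_gap: 85.1
grip_force: 0.0
```

Emit:
carry_out --commands '[{"translation":[0,-0.0095,0.0175],"jaw":0.04,"spin":0},{"translation":[0,-0.0095,0.0175],"jaw":0.04,"spin":0},{"translation":[0,-0.0095,0.0175],"jaw":0.04,"spin":0},{"translation":[0,-0.0095,0.0175],"jaw":0.04,"spin":0},{"translation":[0,-0.0095,0.0175],"jaw":0.04,"spin":0},{"translation":[0,-0.0095,0.0175],"jaw":0.04,"spin":0},{"translation":[0,0,0],"jaw":0.04,"spin":0},{"translation":[0,0,0],"jaw":0.04,"spin":0}]'

```text
time: 4.32
tool_pos: [462.6, 17.9, 169.5]
tcp_rot: [179.9, -0.1, -154.6]
ft_force: [-0.4, -0.7, 0.5]
finger_gap: 39.8
grip_force: 0.0
```

```bash
cat >> h.py <<'E'
def go(x,y,z,yaw):
    "tool-frame shift (mm) after spinning to yaw, and the spin (rad)"
    s=r.sense(); p=s["tool_pos"]; R=s["tcp_rot"]; sp=(R[2]-yaw+90)%180-90
    a=np.radians(R[2]-sp); d=np.array([x,y,z])-p
    print("t=%.2f at"%s["time"],p.round(1),"rot",R.round(2),"j6 %.0f"%s["joint_pos"][5],"| spin rad %.4f"%np.radians(sp),"shift mm",np.round([d[0]*np.cos(a)+d[1]*np.sin(a),d[0]*np.sin(a)-d[1]*np.cos(a),-d[2]],1))
E
python3 - <<'E'
from h import *
p=shot("wrist"); im=p["pixels"].copy()
q=w2p(p,[463.8,15.5,76])[0]
for t,z in[("stone_slip",60),("stone_large",0)]:
    d=near(p,t,q,80)
    if d is None: print("none");continue
    v,i=fit(p,d["pixels"],t,z); print(t,round(d["score"],2),v.round(1),round(i,3)); draw(im,p,t,v,z,(255,0,255))
    if t=="stone_slip": go(v[0],v[1],70,v[2])
cv2.imwrite("pics/w3.png",im)
E
```

```text
stone_slip 0.96 [463.9  15.2  24.4] 0.976
t=4.42 at [463.9  18.3 171.5] rot [-1.7998e+02  6.0000e-02 -1.5452e+02] j6 -120 | spin rad 0.0183 shift mm [  1.3  -2.8 101.5]
stone_large 0.84 [479.9  18.8  12.5] 0.209
```

View pics/w3.png

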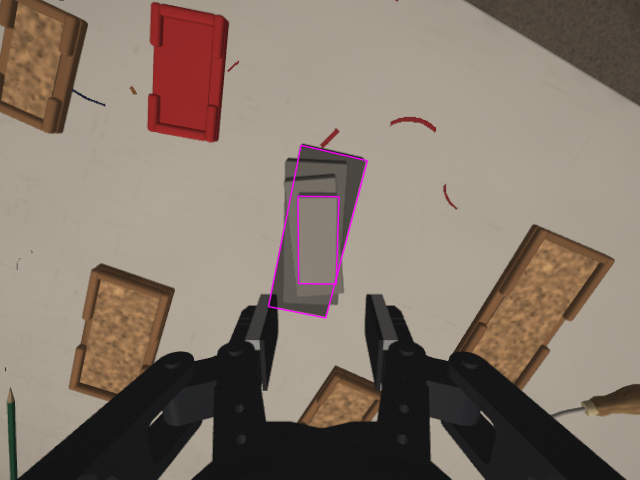

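The view shows the slip outline tight at (318,240), centred 30 px above between the finger tips. Both measurements agree to 1 mm, so I go down on it.

Emit:
carry_out --commands '[{"translation":[0.0013,-0.0028,0.012],"jaw":0.04,"spin":0.0183},{"translation":[0,0,0.014],"jaw":0.04,"spin":0},{"translation":[0,0,0.014],"jaw":0.04,"spin":0},{"translation":[0,0,0.014],"jaw":0.04,"spin":0},{"translation":[0,0,0.014],"jaw":0.04,"spin":0},{"translation":[0,0,0.012],"jaw":0.04,"spin":0},{"translation":[0,0,0.008],"jaw":0.04,"spin":0},{"translation":[0,0,0],"jaw":0.04,"spin":0}]'

```text
time: 5.13
tool_pos: [462.2, 15.0, 80.3]
tcp_rot: [179.9, -0.1, -155.5]
ft_force: [-0.6, -0.8, 0.4]
finger_gap: 40.0
grip_force: 0.0
```

```bash
python3 -c "
from h import *
go(463.9,15.2,62,24.4)
shot('wrist','w4.png')"
```

```text
t=5.13 at [462.2  15.   80.3] rot [ 1.7992e+02 -1.4000e-01 -1.5551e+02] j6 -119 | spin rad 0.0016 shift mm [-1.6 -0.5 18.3]
```

View pics/w4.png

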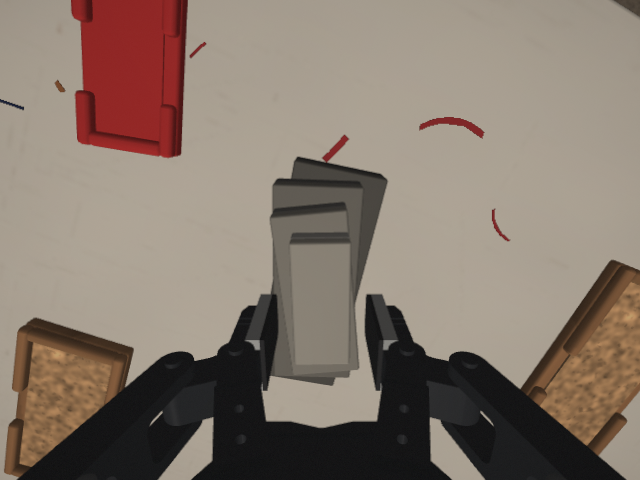

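The view shows the jaws straddling the slip stone, centred at column 320 with the stone spanning rows 240–368. I go down further, check, then close.

Emit:
carry_out --commands '[{"translation":[0,0,0.005],"jaw":0.04,"spin":0},{"translation":[0,0,0.005],"jaw":0.04,"spin":0},{"translation":[0,0,0.004],"jaw":0.04,"spin":0},{"translation":[0,0,0.002],"jaw":0.04,"spin":0},{"translation":[0,0,0],"jaw":0.04,"spin":0},{"translation":[0,0,0],"jaw":0.04,"spin":0},{"translation":[0,0,0],"jaw":0.04,"spin":0},{"translation":[0,0,0],"jaw":0.04,"spin":0}]'

```text
time: 5.85
tool_pos: [463.8, 14.8, 66.6]
tcp_rot: [-180.0, 0.0, -155.5]
ft_force: [0.3, 0.6, -0.5]
finger_gap: 40.0
grip_force: 0.0
```

```bash
python3 -c "
from h import *
go(463.9,15.2,62,24.4);print(r.sense()['ft_force'])"
```

```text
t=5.85 at [463.8  14.8  66.6] rot [-1.7998e+02  2.0000e-02 -1.5549e+02] j6 -119 | spin rad 0.0019 shift mm [-0.3  0.3  4.6]
[ 0.27563875  0.588152   -0.52540987]
```

Emit:
carry_out --commands '[{"translation":[0,0,0.002],"jaw":0.04,"spin":0},{"translation":[0,0,0.002],"jaw":0.04,"spin":0},{"translation":[0,0,0],"jaw":0.022,"spin":0},{"translation":[0,0,0],"jaw":0.022,"spin":0},{"translation":[0,0,0],"jaw":0.022,"spin":0},{"translation":[0,0,0],"jaw":0.022,"spin":0},{"translation":[0,0,0],"jaw":0.022,"spin":0},{"translation":[0,0,0],"jaw":0.022,"spin":0}]' --squeeze 45

```text
time: 6.52
tool_pos: [463.4, 14.8, 62.2]
tcp_rot: [180.0, -0.0, -155.5]
ft_force: [0.3, -0.8, -0.7]
finger_gap: 27.1
grip_force: 44.6
```

Emit:
carry_out --commands '[{"translation":[0,0,-0.005],"jaw":0.022,"spin":0},{"translation":[0,0,-0.01],"jaw":0.022,"spin":0},{"translation":[0,0,-0.015],"jaw":0.022,"spin":0},{"translation":[0,0,-0.02],"jaw":0.022,"spin":0},{"translation":[0,0,-0.02],"jaw":0.022,"spin":0},{"translation":[0,0,-0.02],"jaw":0.022,"spin":0},{"translation":[0,0,0],"jaw":0.022,"spin":0},{"translation":[0,0,0],"jaw":0.022,"spin":0}]'

```text
time: 7.18
tool_pos: [464.9, 14.7, 154.5]
tcp_rot: [-179.9, 0.2, -155.5]
ft_force: [-0.6, 0.0, -1.0]
finger_gap: 26.6
grip_force: 44.6
```

```bash
python3 -c "
from h import *
go(444.8,-240.3,150,-1)"
```

```text
t=7.18 at [464.9  14.7 154.5] rot [-179.88    0.21 -155.49] j6 -119 | spin rad 0.4453 shift mm [  15.7 -255.3    4.5]
```

Emit:
carry_out --commands '[{"translation":[0,0,0],"jaw":0.022,"spin":0.1113},{"translation":[0,0,0],"jaw":0.022,"spin":0.1113},{"translation":[0,0,0],"jaw":0.022,"spin":0.1113},{"translation":[0,0,0],"jaw":0.022,"spin":0.1114},{"translation":[0.002,-0.025,0],"jaw":0.022,"spin":0},{"translation":[0.002,-0.032,0],"jaw":0.022,"spin":0},{"translation":[0.002,-0.035,0],"jaw":0.022,"spin":0},{"translation":[0.002,-0.035,0],"jaw":0.022,"spin":0}]'

```text
time: 7.85
tool_pos: [452.3, -112.8, 151.2]
tcp_rot: [180.0, -0.1, 179.1]
ft_force: [0.8, 0.2, 0.2]
finger_gap: 26.8
grip_force: 44.6
```

Emit:
carry_out --commands '[{"translation":[0.002,-0.035,0],"jaw":0.022,"spin":0},{"translation":[0.002,-0.035,0],"jaw":0.022,"spin":0},{"translation":[0.002,-0.032,0],"jaw":0.022,"spin":0},{"translation":[0.0017,-0.0263,0],"jaw":0.022,"spin":0},{"translation":[0,0,0],"jaw":0.022,"spin":0},{"translation":[0,0,0],"jaw":0.022,"spin":0},{"translation":[0,0,0],"jaw":0.022,"spin":0},{"translation":[0,0,0],"jaw":0.022,"spin":0}]'

```text
time: 8.52
tool_pos: [443.1, -238.9, 151.6]
tcp_rot: [179.9, -0.1, 179.0]
ft_force: [-0.0, -0.7, -1.1]
finger_gap: 27.1
grip_force: 44.7
```

Run:
```python
from h import *
p=shot("wrist"); im=p["pixels"].copy()
for v in[(444.8,-240.3,-1)]:
    draw(im,p,"holder_slip",v,0,(0,255,0))
d=near(p,"holder_slip",w2p(p,[444.8,-240,20])[0],60)
if d:
    v,i=fit(p,d["pixels"],"holder_slip",0,init=(444.8,-240.3,-1)); print(v,i); draw(im,p,"holder_slip",v,0,(255,0,0)); go(v[0],v[1],17,v[2])
s=r.sense()
draw(im,p,"stone_slip",(*s["tool_pos"][:2],s["tcp_rot"][2]),s["tool_pos"][2]-2.2,(255,0,255))
cv2.imwrite("pics/w5.png",im)
```

```text
(no output)
```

View pics/w5.png

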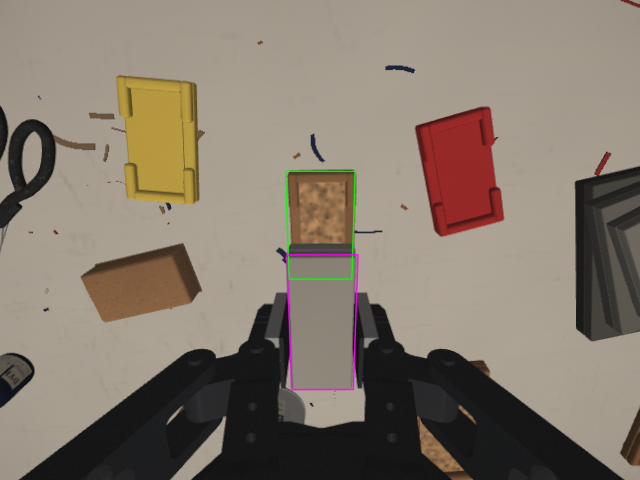

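The view shows the green holder_slip prediction on the wooden rim at (321,225), and the stone in hand centred at (322,322). Lowering.

Emit:
carry_out --commands '[{"translation":[-0.0017,-0.0014,0.015],"jaw":0.022,"spin":0},{"translation":[0,0,0.02],"jaw":0.022,"spin":0},{"translation":[0,0,0.02],"jaw":0.022,"spin":0},{"translation":[0,0,0.02],"jaw":0.022,"spin":0},{"translation":[0,0,0.02],"jaw":0.022,"spin":0},{"translation":[0,0,0.015],"jaw":0.022,"spin":0},{"translation":[0,0,0],"jaw":0.022,"spin":0},{"translation":[0,0,0],"jaw":0.022,"spin":0}]'

```text
time: 9.28
tool_pos: [444.5, -240.4, 41.7]
tcp_rot: [179.9, -0.1, 179.1]
ft_force: [-0.3, 0.0, 0.7]
finger_gap: 26.7
grip_force: 44.7
```

Emit:
carry_out --commands '[{"translation":[0,0,0.005],"jaw":0.022,"spin":0},{"translation":[0,0,0.005],"jaw":0.022,"spin":0},{"translation":[0,0,0.004],"jaw":0.022,"spin":0},{"translation":[0,0,0.003],"jaw":0.022,"spin":0},{"translation":[0,0,0.002],"jaw":0.022,"spin":0},{"translation":[0,0,0],"jaw":0.022,"spin":0},{"translation":[0,0,0],"jaw":0.022,"spin":0},{"translation":[0,0,0],"jaw":0.022,"spin":0}]'

```text
time: 9.95
tool_pos: [445.1, -241.7, 23.5]
tcp_rot: [-180.0, 0.0, 179.0]
ft_force: [-0.4, -0.5, -0.5]
finger_gap: 26.5
grip_force: 44.7
```

Run:
```python
from h import *
go(444.8,-240.3,16.5,-1)
shot("wrist","w6.png");shot("scene","s6.png")
```

```text
t=9.95 at [ 445.1 -241.7   23.5] rot [-1.7999e+02  1.0000e-02  1.7899e+02] j6 -123 | spin rad -0.0002 shift mm [0.4 1.4 7. ]
```

View pics/w6.png

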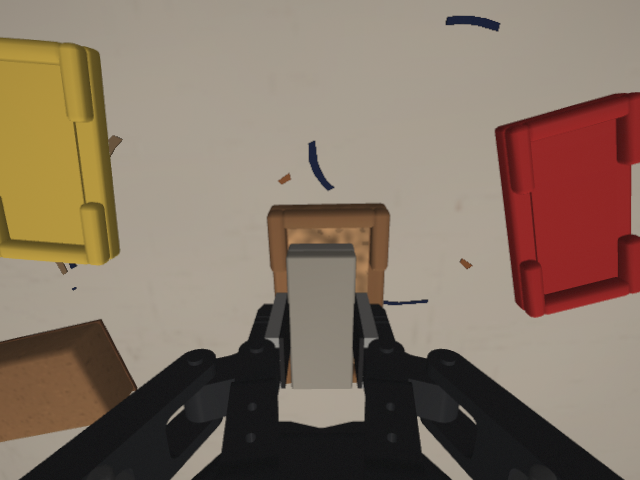

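The stone at column 321 sits about 7 px left of the holder's centre (column 328). I'll compute the offset before setting it down.

Run:
```python
from h import *
p=shot("wrist"); s=r.sense(); print(s["tool_pos"])
for v in[(444.8,-240.3,-1),(444.8,-238.5,-1)]: print(w2p(p,box(DIM["holder_slip"],*v,0))[:4].round(1).tolist())
print("tcp",w2p(p,s["tool_pos"]), "stone top",w2p(p,box(DIM["stone_slip"],*s["tool_pos"][:2],-1,21.3))[:4].round().tolist())
```

```text
[ 445.16939013 -241.72444637   23.51707023]
[[377.2, 382.9], [272.4, 382.9], [262.2, 209.3], [388.4, 209.2]]
[[380.7, 382.8], [275.8, 382.9], [266.4, 209.2], [392.6, 209.1]]
tcp [[322.0203008  308.75578712]] stone top [[353.0, 388.0], [291.0, 388.0], [287.0, 253.0], [358.0, 253.0]]
```

Emit:
carry_out --commands '[{"translation":[0,0.0027,0],"jaw":0.022,"spin":0},{"translation":[0,0,0.0015],"jaw":0.022,"spin":0},{"translation":[0,0,0.0015],"jaw":0.022,"spin":0},{"translation":[0,0,0.001],"jaw":0.022,"spin":0},{"translation":[0,0,0.001],"jaw":0.022,"spin":0},{"translation":[0,0,0],"jaw":0.022,"spin":0},{"translation":[0,0,0],"jaw":0.022,"spin":0},{"translation":[0,0,0],"jaw":0.022,"spin":0}]'

```text
time: 10.77
tool_pos: [445.1, -238.9, 18.3]
tcp_rot: [-180.0, -0.0, 179.0]
ft_force: [-0.2, -0.5, 0.3]
finger_gap: 26.9
grip_force: 44.7
```

Emit:
carry_out --commands '[{"translation":[0,0,0.0005],"jaw":0.022,"spin":0},{"translation":[0,0,0.0005],"jaw":0.022,"spin":0},{"translation":[0,0,0.0005],"jaw":0.022,"spin":0},{"translation":[0,0,0.0005],"jaw":0.022,"spin":0},{"translation":[0,0,0],"jaw":0.022,"spin":0},{"translation":[0,0,0],"jaw":0.022,"spin":0},{"translation":[0,0,0],"jaw":0.022,"spin":0},{"translation":[0,0,0],"jaw":0.022,"spin":0}]'

```text
time: 11.43
tool_pos: [445.1, -238.9, 16.3]
tcp_rot: [-180.0, 0.0, 179.0]
ft_force: [0.5, 0.3, -0.8]
finger_gap: 27.2
grip_force: 44.7
```

Emit:
carry_out --commands '[{"translation":[0,0,0.0003],"jaw":0.022,"spin":0},{"translation":[0,0,0.0003],"jaw":0.022,"spin":0},{"translation":[0,0,0.0003],"jaw":0.022,"spin":0},{"translation":[0,0,0],"jaw":0.022,"spin":0},{"translation":[0,0,0],"jaw":0.022,"spin":0},{"translation":[0,0,0],"jaw":0.022,"spin":0},{"translation":[0,0,0],"jaw":0.022,"spin":0},{"translation":[0,0,0],"jaw":0.022,"spin":0}]'

```text
time: 12.1
tool_pos: [445.2, -239.0, 16.1]
tcp_rot: [-180.0, -0.0, 179.0]
ft_force: [-3.0, 1.8, 7.2]
finger_gap: 26.8
grip_force: 45.7
```

Contact is felt at 7 N with the stone on the floor. Release, rise, and turn for the small stone.

Emit:
carry_out --commands '[{"translation":[0,0,0],"jaw":0.038,"spin":0},{"translation":[0,0,0],"jaw":0.038,"spin":0},{"translation":[0,0,0],"jaw":0.038,"spin":0},{"translation":[0,0,-0.01],"jaw":0.038,"spin":0},{"translation":[0,0,-0.03],"jaw":0.05,"spin":0},{"translation":[0,0,-0.04],"jaw":0.05,"spin":0},{"translation":[0,0,-0.04],"jaw":0.05,"spin":0},{"translation":[0,0,-0.04],"jaw":0.05,"spin":0}]'

```text
time: 12.77
tool_pos: [444.6, -238.6, 177.6]
tcp_rot: [180.0, -0.0, 179.0]
ft_force: [1.2, -1.0, 0.4]
finger_gap: 50.0
grip_force: 0.0
```

Emit:
carry_out --commands '[{"translation":[0,0.03,0],"jaw":0.05,"spin":0},{"translation":[-0.002,0.04,0],"jaw":0.05,"spin":0},{"translation":[-0.003,0.04,0],"jaw":0.05,"spin":0},{"translation":[-0.004,0.04,0],"jaw":0.05,"spin":0},{"translation":[-0.004,0.04,0],"jaw":0.05,"spin":0},{"translation":[-0.004,0.04,0],"jaw":0.05,"spin":0},{"translation":[-0.003,0.02,0],"jaw":0.05,"spin":0},{"translation":[0,0,0],"jaw":0.05,"spin":-0.108}]'

```text
time: 13.43
tool_pos: [469.7, 14.8, 176.3]
tcp_rot: [179.9, 0.1, -174.8]
ft_force: [1.2, -0.5, -0.4]
finger_gap: 49.9
grip_force: 0.0
```

Emit:
carry_out --commands '[{"translation":[0,0,0],"jaw":0.05,"spin":-0.108},{"translation":[0,0,0],"jaw":0.05,"spin":-0.108},{"translation":[0,0,0],"jaw":0.05,"spin":-0.108},{"translation":[0,0,0],"jaw":0.05,"spin":-0.109},{"translation":[0,0,0],"jaw":0.05,"spin":0},{"translation":[0,0,0],"jaw":0.05,"spin":0},{"translation":[0,0,0],"jaw":0.05,"spin":0},{"translation":[0,0,0],"jaw":0.05,"spin":0}]'

```text
time: 14.1
tool_pos: [469.5, 10.7, 175.6]
tcp_rot: [-180.0, 0.0, -150.2]
ft_force: [-0.6, -0.4, 0.6]
finger_gap: 50.1
grip_force: 0.0
```

```bash
cat > m2.py <<'E'
from h import *
import sys
t,z,x,y,yaw,f=sys.argv[1],*map(float,sys.argv[2:6]),sys.argv[6]
p=shot("wrist"); im=p["pixels"].copy(); d=near(p,t,w2p(p,[x,y,z+DIM[t][2]])[0],80)
print(r.sense()["tool_pos"].round(1))
if d:
    v,i=fit(p,d["pixels"],t,z); print(t,round(d["score"],2),v.round(1),round(i,3)); draw(im,p,t,v,z,(255,0,255)); go(v[0],v[1],z+2.5,v[2])
draw(im,p,t,(x,y,yaw),z,(0,255,0))
cv2.imwrite("pics/"+f,im)
E
python3 m2.py stone_small 42 468.1 16 30 w7.png
```

```text
[469.4  10.7 175.5]
stone_small 0.57 [468.6  15.7  30.2] 0.969
t=14.20 at [469.4  10.7 175.5] rot [-180.     0.  -150.1] j6 -125 | spin rad -0.0058 shift mm [ -1.9   4.8 131. ]
```

View pics/w7.png

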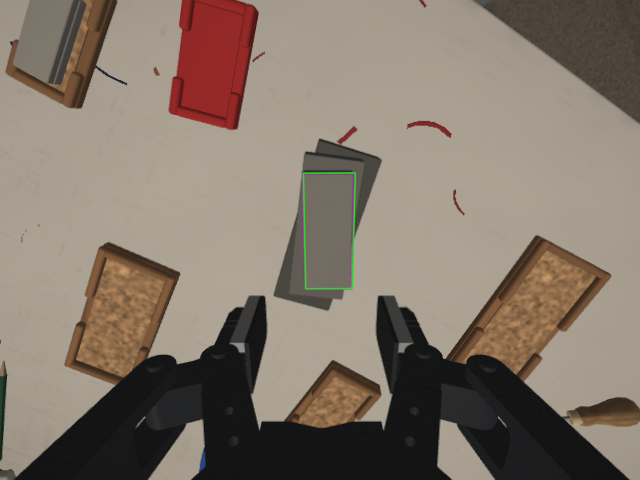

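Small stone outline is tight at (329,231). The slip stone lies in its holder at top left (45,40), which I'll check closely later. Going down on the small one.

Emit:
carry_out --commands '[{"translation":[-0.0019,0.0048,0.01],"jaw":0.05,"spin":-0.0058},{"translation":[0,0,0.02],"jaw":0.05,"spin":0},{"translation":[0,0,0.02],"jaw":0.05,"spin":0},{"translation":[0,0,0.02],"jaw":0.05,"spin":0},{"translation":[0,0,0.02],"jaw":0.05,"spin":0},{"translation":[0,0,0.015],"jaw":0.05,"spin":0},{"translation":[0,0,0.008],"jaw":0.05,"spin":0},{"translation":[0,0,0.006],"jaw":0.05,"spin":0}]'

```text
time: 14.87
tool_pos: [467.5, 16.1, 54.7]
tcp_rot: [179.9, -0.1, -149.7]
ft_force: [-0.5, 0.3, 0.6]
finger_gap: 50.0
grip_force: 0.0
```

Emit:
carry_out --commands '[{"translation":[0,0,0.003],"jaw":0.05,"spin":0},{"translation":[0,0,0.003],"jaw":0.05,"spin":0},{"translation":[0,0,0],"jaw":0.05,"spin":0},{"translation":[0,0,0],"jaw":0.05,"spin":0},{"translation":[0,0,0],"jaw":0.05,"spin":0},{"translation":[0,0,0],"jaw":0.05,"spin":0},{"translation":[0,0,0],"jaw":0.05,"spin":0},{"translation":[0,0,0],"jaw":0.05,"spin":0}]'

```text
time: 15.53
tool_pos: [468.9, 15.8, 50.7]
tcp_rot: [-180.0, 0.0, -149.7]
ft_force: [0.2, 0.0, -0.3]
finger_gap: 49.9
grip_force: 0.0
```

```bash
python3 -c "
from h import *
go(468.6,15.7,44.5,30.2)"
```

```text
t=15.53 at [468.9  15.8  50.7] rot [-1.7998e+02  3.0000e-02 -1.4968e+02] j6 -125 | spin rad 0.0022 shift mm [0.3 0.1 6.2]
```

Emit:
carry_out --commands '[{"translation":[0,0,0.002],"jaw":0.05,"spin":0},{"translation":[0,0,0.002],"jaw":0.05,"spin":0},{"translation":[0,0,0.0018],"jaw":0.05,"spin":0},{"translation":[0,0,0],"jaw":0.03,"spin":0},{"translation":[0,0,0],"jaw":0.03,"spin":0},{"translation":[0,0,0],"jaw":0.03,"spin":0},{"translation":[0,0,0],"jaw":0.03,"spin":0},{"translation":[0,0,0],"jaw":0.03,"spin":0}]' --squeeze 50

```text
time: 16.2
tool_pos: [468.5, 15.8, 44.4]
tcp_rot: [180.0, -0.0, -149.7]
ft_force: [0.3, 0.7, -1.0]
finger_gap: 37.1
grip_force: 50.6
```

Emit:
carry_out --commands '[{"translation":[0,0,0],"jaw":0.03,"spin":0},{"translation":[0,0,-0.005],"jaw":0.03,"spin":0},{"translation":[0,0,-0.015],"jaw":0.03,"spin":0},{"translation":[0,0,-0.025],"jaw":0.03,"spin":0},{"translation":[0,0,-0.03],"jaw":0.03,"spin":0},{"translation":[0,0,-0.03],"jaw":0.03,"spin":0},{"translation":[0,0,-0.02],"jaw":0.03,"spin":0},{"translation":[0,0,0],"jaw":0.03,"spin":0}]'

```text
time: 16.87
tool_pos: [471.9, 15.6, 175.6]
tcp_rot: [-179.7, 0.4, -149.7]
ft_force: [0.0, -0.4, -0.7]
finger_gap: 36.9
grip_force: 50.8
```

```bash
python3 -c "
from h import *
go(666.9,128.1,170,176.7)
p=shot('scene')
d=near(p,'holder_small',(308,227))
print(fit(p,d['pixels'],'holder_small',0),d['score'])
d=near(p,'holder_medium',(361,277))
print(fit(p,d['pixels'],'holder_medium',0),d['score'])
p=shot('wrist')
d=near(p,'holder_small',w2p(p,[667,128,20])[0],80)
if d:print(fit(p,d['pixels'],'holder_small',0),d['score'])
"
```

```text
t=16.87 at [471.9  15.6 175.6] rot [-179.71    0.42 -149.67] j6 -125 | spin rad 0.5870 shift mm [-188.3  123.5    5.6]
(array([666.98078338, 131.27572824, 177.05721048]), np.float64(0.8386629016255819)) 0.76
(array([ 666.95360991, -110.1168045 ,    3.67832506]), np.float64(0.8998194945848376)) 0.67
(array([680.86554459, 153.70047852, 142.29667001]), np.float64(0.19262421788737583)) 0.73
```

Emit:
carry_out --commands '[{"translation":[0,0,0],"jaw":0.03,"spin":0.1174},{"translation":[0,0,0],"jaw":0.03,"spin":0.1174},{"translation":[0,0,0],"jaw":0.03,"spin":0.1174},{"translation":[0,0,0],"jaw":0.03,"spin":0.1174},{"translation":[0,0,0],"jaw":0.03,"spin":0.1174},{"translation":[-0.02,0.013,0],"jaw":0.03,"spin":0},{"translation":[-0.03,0.02,0],"jaw":0.03,"spin":0},{"translation":[-0.034,0.022,0],"jaw":0.03,"spin":0}]'

```text
time: 17.78
tool_pos: [555.2, 65.9, 167.8]
tcp_rot: [-180.0, -0.2, 176.6]
ft_force: [-0.4, -1.3, -0.8]
finger_gap: 36.8
grip_force: 50.7
```

Emit:
carry_out --commands '[{"translation":[-0.034,0.022,0],"jaw":0.03,"spin":0},{"translation":[-0.034,0.022,0],"jaw":0.03,"spin":0},{"translation":[-0.025,0.017,0],"jaw":0.03,"spin":0},{"translation":[-0.0113,0.0075,0],"jaw":0.03,"spin":0},{"translation":[0,0,0],"jaw":0.03,"spin":0},{"translation":[0,0,0],"jaw":0.03,"spin":0},{"translation":[0,0,0],"jaw":0.03,"spin":0},{"translation":[0,0,0],"jaw":0.03,"spin":0}]'

```text
time: 18.45
tool_pos: [662.7, 127.6, 168.8]
tcp_rot: [-180.0, -0.1, 176.7]
ft_force: [-0.0, -1.0, -1.1]
finger_gap: 36.6
grip_force: 50.7
```

```bash
cat > m3.py <<'E'
from h import *
import sys
h,st,x,y,yaw,dz,f=sys.argv[1],sys.argv[2],*map(float,sys.argv[3:7]),sys.argv[7]
p=shot("wrist"); im=p["pixels"].copy(); s=r.sense(); T=s["tool_pos"]
# holder corners near the camera (robot side): fit the visible top-face edges by hand from these
for n,v,z,c in((h,(x,y,yaw),0,(0,255,0)),(st,(T[0],T[1],s["tcp_rot"][2]),T[2]-dz,(255,0,255))):
    draw(im,p,n,v,z,c); print(n,w2p(p,box(DIM[n],*v,z))[:4].round(1).tolist())
go(x,y,14.3+dz,yaw)
q=w2p(p,[x,y,20])[0]; cv2.imwrite("pics/"+f,im);
E
python3 m3.py holder_small stone_small 667 129.5 176.9 2.4 w8.png
```

```text
holder_small [[284.6, 153.7], [363.5, 153.4], [359.1, 286.7], [289.7, 286.9]]
stone_small [[271.4, 221.2], [372.7, 221.2], [363.0, 416.0], [281.1, 416.0]]
t=18.50 at [663.  127.6 169.3] rot [-1.7998e+02 -5.0000e-02  1.7666e+02] j6 -80 | spin rad -0.0042 shift mm [ -3.9   2.1 152.6]
```

View pics/w8.png

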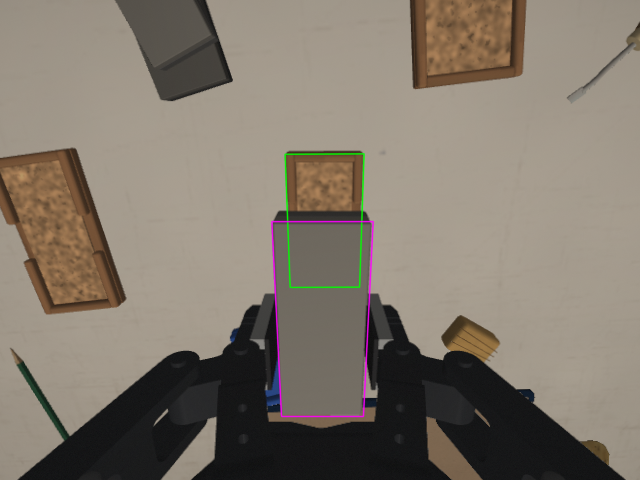

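The view shows the green holder prediction on the rim at (325,185) and the stone in hand on its outline. Lowering into holder_small.

Emit:
carry_out --commands '[{"translation":[-0.0039,0.0024,0.015],"jaw":0.03,"spin":-0.004},{"translation":[0,0,0.03],"jaw":0.03,"spin":0},{"translation":[0,0,0.03],"jaw":0.03,"spin":0},{"translation":[0,0,0.03],"jaw":0.03,"spin":0},{"translation":[0,0,0.022],"jaw":0.03,"spin":0},{"translation":[0,0,0.008],"jaw":0.03,"spin":0},{"translation":[0,0,0.002],"jaw":0.03,"spin":0},{"translation":[0,0,0],"jaw":0.03,"spin":0}]'

```text
time: 19.17
tool_pos: [667.7, 130.3, 32.4]
tcp_rot: [-180.0, -0.0, 176.9]
ft_force: [0.2, 0.2, -0.8]
finger_gap: 37.0
grip_force: 50.7
```

Emit:
carry_out --commands '[{"translation":[0,0,0],"jaw":0.03,"spin":0},{"translation":[0,0,0],"jaw":0.03,"spin":0},{"translation":[0,0,0.001],"jaw":0.03,"spin":0},{"translation":[0,0,0.001],"jaw":0.03,"spin":0},{"translation":[0,0,0],"jaw":0.03,"spin":0},{"translation":[0,0,0],"jaw":0.03,"spin":0},{"translation":[0,0,0],"jaw":0.03,"spin":0},{"translation":[0,0,0],"jaw":0.03,"spin":0}]'

```text
time: 19.83
tool_pos: [667.8, 130.4, 30.6]
tcp_rot: [-180.0, -0.0, 176.9]
ft_force: [0.6, -0.3, -1.3]
finger_gap: 36.6
grip_force: 50.7
```

```bash
cat > m4.py <<'E'
# rim check: dark->wood edges of the holder's near end and stone sides, along rows above/below
from h import *
import sys
h,st,x,y,yaw,dz=sys.argv[1],sys.argv[2],*map(float,sys.argv[3:7])
p=shot("wrist"); s=r.sense(); T=s["tool_pos"]; im=p["pixels"]
hp=w2p(p,box(DIM[h],x,y,yaw,0))[:4]; sp=w2p(p,box(DIM[st],T[0],T[1],s["tcp_rot"][2],T[2]-dz))[:4]
print("holder pred",hp.round(1).tolist(),"stone pred",sp.round(1).tolist())
hsv=cv2.cvtColor(im,cv2.COLOR_BGR2HSV); wood=(hsv[...,1]>90)&(hsv[...,0]>4)&(hsv[...,0]<20)
r0=int(hp[:,1].min())
for k in(4,8,14,20,26):
    row=np.nonzero(wood[r0+k,200:440])[0]
    if len(row): print("row",r0+k,"wood",row.min()+200,row.max()+200,end="; ")
col=np.nonzero(wood[r0-25:r0+60,320])[0]; print("col320 wood rows",(col.min()+r0-25,col.max()+r0-25) if len(col) else None)
g0=int(sp[:,1].min())
for k in(6,15,25):
    row=hsv[g0+k,200:440,1]; a=np.nonzero(row<60)[0]; 
    m=np.nonzero(np.abs(np.diff(im[g0+k,200:440].astype(int).sum(1)))>45)[0]+200; print("stone row",g0+k,"edges",m.tolist())
go(x,y,14+dz,yaw); print(s["ft_force"].round(1))
E
python3 m4.py holder_small stone_small 667 129.5 176.9 2.4
```

```text
holder pred [[246.0, 173.1], [393.4, 173.0], [378.6, 393.8], [261.6, 393.8]] stone pred [[271.5, 220.3], [372.5, 220.3], [362.8, 414.6], [281.2, 414.6]]
row 177 wood 248 391; row 181 wood 249 391; row 187 wood 249 390; row 193 wood 249 390; row 199 wood 250 389; col320 wood rows (np.int64(167), np.int64(210))
stone row 226 edges [249, 250, 251, 269, 370, 371, 388, 389]
stone row 235 edges [250, 251, 269, 270, 272, 273, 369, 370, 387, 388]
stone row 245 edges [251, 252, 270, 273, 369, 370, 387, 388]
t=19.88 at [667.8 130.4  30.6] rot [-180.     -0.    176.92] j6 -80 | spin rad 0.0004 shift mm [ 0.8 -1.  14.2]
[ 0.5 -0.1 -1.9]
```

Rim and stone centres agree to within 0.3 px, so I lower the rest gently.

Emit:
carry_out --commands '[{"translation":[0,0,0.004],"jaw":0.03,"spin":0},{"translation":[0,0,0.003],"jaw":0.03,"spin":0},{"translation":[0,0,0.002],"jaw":0.03,"spin":0},{"translation":[0,0,0.0015],"jaw":0.03,"spin":0},{"translation":[0,0,0.001],"jaw":0.03,"spin":0},{"translation":[0,0,0.0005],"jaw":0.03,"spin":0},{"translation":[0,0,0],"jaw":0.03,"spin":0},{"translation":[0,0,0],"jaw":0.03,"spin":0}]'

```text
time: 20.55
tool_pos: [667.9, 130.4, 18.7]
tcp_rot: [180.0, 0.0, 176.9]
ft_force: [0.6, -0.3, -2.1]
finger_gap: 37.0
grip_force: 50.7
```

Emit:
carry_out --commands '[{"translation":[0,0,0.0005],"jaw":0.03,"spin":0},{"translation":[0,0,0.0005],"jaw":0.03,"spin":0},{"translation":[0,0,0.0005],"jaw":0.03,"spin":0},{"translation":[0,0,0.0003],"jaw":0.03,"spin":0},{"translation":[0,0,0],"jaw":0.03,"spin":0},{"translation":[0,0,0],"jaw":0.03,"spin":0},{"translation":[0,0,0],"jaw":0.03,"spin":0},{"translation":[0,0,0],"jaw":0.03,"spin":0}]'

```text
time: 21.22
tool_pos: [667.9, 130.4, 16.8]
tcp_rot: [-180.0, 0.0, 176.9]
ft_force: [0.7, 0.4, -1.2]
finger_gap: 36.5
grip_force: 50.7
```

Emit:
carry_out --commands '[{"translation":[0,0,0.0003],"jaw":0.03,"spin":0},{"translation":[0,0,0.0003],"jaw":0.03,"spin":0},{"translation":[0,0,0.0003],"jaw":0.03,"spin":0},{"translation":[0,0,0.0002],"jaw":0.03,"spin":0},{"translation":[0,0,0],"jaw":0.03,"spin":0},{"translation":[0,0,0],"jaw":0.03,"spin":0},{"translation":[0,0,0],"jaw":0.03,"spin":0},{"translation":[0,0,0],"jaw":0.03,"spin":0}]'

```text
time: 21.88
tool_pos: [668.0, 130.4, 16.4]
tcp_rot: [-180.0, 0.0, 176.9]
ft_force: [-3.9, -0.9, 5.6]
finger_gap: 36.6
grip_force: 51.5
```

Emit:
carry_out --commands '[{"translation":[0,0,0],"jaw":0.047,"spin":0},{"translation":[0,0,0],"jaw":0.047,"spin":0},{"translation":[0,0,0],"jaw":0.047,"spin":0},{"translation":[0,0,-0.01],"jaw":0.047,"spin":0},{"translation":[0,0,-0.03],"jaw":0.062,"spin":0},{"translation":[0,0,-0.04],"jaw":0.062,"spin":0},{"translation":[0,0,-0.04],"jaw":0.062,"spin":0},{"translation":[0,0,-0.04],"jaw":0.062,"spin":0}]'

```text
time: 22.55
tool_pos: [667.4, 130.4, 177.9]
tcp_rot: [-180.0, -0.0, 176.9]
ft_force: [1.3, -0.2, 0.2]
finger_gap: 62.1
grip_force: 0.0
```

Emit:
carry_out --commands '[{"translation":[0.02,-0.015,0],"jaw":0.062,"spin":0},{"translation":[0.032,-0.022,0],"jaw":0.062,"spin":0},{"translation":[0.033,-0.022,0],"jaw":0.062,"spin":0},{"translation":[0.033,-0.022,0],"jaw":0.062,"spin":0},{"translation":[0.033,-0.022,0],"jaw":0.062,"spin":0},{"translation":[0.025,-0.016,0],"jaw":0.062,"spin":0},{"translation":[0.0125,-0.006,0],"jaw":0.062,"spin":0},{"translation":[0,0,0],"jaw":0.062,"spin":-0.111}]'

```text
time: 23.22
tool_pos: [470.8, 14.5, 176.4]
tcp_rot: [-180.0, 0.0, -176.9]
ft_force: [0.9, 0.2, 0.9]
finger_gap: 62.1
grip_force: 0.0
```

Emit:
carry_out --commands '[{"translation":[0,0,0],"jaw":0.062,"spin":-0.111},{"translation":[0,0,0],"jaw":0.062,"spin":-0.111},{"translation":[0,0,0],"jaw":0.062,"spin":-0.111},{"translation":[0,0,0],"jaw":0.062,"spin":0},{"translation":[0,0,0],"jaw":0.062,"spin":0},{"translation":[0,0,0],"jaw":0.062,"spin":0},{"translation":[0,0,0],"jaw":0.062,"spin":0},{"translation":[0,0,0],"jaw":0.062,"spin":0}]'

```text
time: 23.88
tool_pos: [472.9, 15.8, 175.8]
tcp_rot: [-180.0, 0.0, -157.7]
ft_force: [-0.2, 0.1, -0.6]
finger_gap: 62.1
grip_force: 0.0
```

```bash
python3 m2.py stone_medium 22 472.9 15.8 22.3 w9.png; python3 -c "
import cv2;from h import *
p=shot('wrist');t='stone_medium'
for d in r.regions_of(p,t)[:3]: print(d['score'],d['xy'],d['pixels'].sum())"
```

```text
[472.9  15.7 175.7]
stone_medium 0.6 [473.8  15.6  22.3] 0.972
t=23.98 at [472.9  15.7 175.7] rot [ 1.8000e+02 -1.0000e-02 -1.5769e+02] j6 -117 | spin rad 0.0001 shift mm [ -0.8  -0.5 151.2]
0.61 [321.3, 215.8] 8250
```

Emit:
carry_out --commands '[{"translation":[-0.0008,-0.0005,0.015],"jaw":0.062,"spin":0},{"translation":[0,0,0.025],"jaw":0.062,"spin":0},{"translation":[0,0,0.025],"jaw":0.062,"spin":0},{"translation":[0,0,0.025],"jaw":0.062,"spin":0},{"translation":[0,0,0.025],"jaw":0.062,"spin":0},{"translation":[0,0,0.015],"jaw":0.062,"spin":0},{"translation":[0,0,0.008],"jaw":0.062,"spin":0},{"translation":[0,0,0.004],"jaw":0.062,"spin":0}]'

```text
time: 24.75
tool_pos: [472.8, 15.6, 32.3]
tcp_rot: [179.9, -0.1, -157.7]
ft_force: [-0.6, -0.2, 0.3]
finger_gap: 62.1
grip_force: 0.0
```

Emit:
carry_out --commands '[{"translation":[0,0,0.002],"jaw":0.062,"spin":0},{"translation":[0,0,0.002],"jaw":0.062,"spin":0},{"translation":[0,0,0],"jaw":0.062,"spin":0},{"translation":[0,0,0],"jaw":0.062,"spin":0},{"translation":[0,0,0],"jaw":0.062,"spin":0},{"translation":[0,0,0],"jaw":0.062,"spin":0},{"translation":[0,0,0],"jaw":0.062,"spin":0},{"translation":[0,0,0],"jaw":0.062,"spin":0}]'

```text
time: 25.42
tool_pos: [474.0, 15.6, 29.9]
tcp_rot: [-180.0, 0.0, -157.6]
ft_force: [0.5, 0.7, -1.1]
finger_gap: 62.0
grip_force: 0.0
```

Emit:
carry_out --commands '[{"translation":[0,0,0.002],"jaw":0.062,"spin":0},{"translation":[0,0,0.002],"jaw":0.062,"spin":0},{"translation":[0,0,0.0014],"jaw":0.062,"spin":0},{"translation":[0,0,0],"jaw":0.04,"spin":0},{"translation":[0,0,0],"jaw":0.04,"spin":0},{"translation":[0,0,0],"jaw":0.04,"spin":0},{"translation":[0,0,0],"jaw":0.04,"spin":0},{"translation":[0,0,0],"jaw":0.04,"spin":0}]' --squeeze 60

```text
time: 26.08
tool_pos: [473.7, 15.6, 24.2]
tcp_rot: [180.0, -0.0, -157.6]
ft_force: [0.4, -0.1, -1.3]
finger_gap: 46.5
grip_force: 62.3
```

Emit:
carry_out --commands '[{"translation":[0,0,0],"jaw":0.04,"spin":0},{"translation":[0,0,-0.005],"jaw":0.04,"spin":0},{"translation":[0,0,-0.015],"jaw":0.04,"spin":0},{"translation":[0,0,-0.025],"jaw":0.04,"spin":0},{"translation":[0,0,-0.035],"jaw":0.04,"spin":0},{"translation":[0,0,-0.035],"jaw":0.04,"spin":0},{"translation":[0,0,-0.025],"jaw":0.04,"spin":0},{"translation":[0,0,0],"jaw":0.04,"spin":0}]'

```text
time: 26.75
tool_pos: [477.4, 15.3, 171.3]
tcp_rot: [-179.7, 0.5, -157.6]
ft_force: [1.6, -0.5, -1.7]
finger_gap: 46.7
grip_force: 62.3
```

```bash
python3 -c "
from h import *
go(667.2,-111.5,165,3.6)"
```

```text
t=26.75 at [477.4  15.3 171.3] rot [-179.73    0.52 -157.63] j6 -117 | spin rad 0.3276 shift mm [-181.4 -138.5    6.3]
```

Emit:
carry_out --commands '[{"translation":[0,0,0],"jaw":0.04,"spin":0.1092},{"translation":[0,0,0],"jaw":0.04,"spin":0.1092},{"translation":[0,0,0],"jaw":0.04,"spin":0.1092},{"translation":[-0.02,-0.015,0],"jaw":0.04,"spin":0},{"translation":[-0.03,-0.023,0],"jaw":0.04,"spin":0},{"translation":[-0.032,-0.025,0],"jaw":0.04,"spin":0},{"translation":[-0.032,-0.025,0],"jaw":0.04,"spin":0},{"translation":[-0.03,-0.023,0],"jaw":0.04,"spin":0}]'

```text
time: 27.42
tool_pos: [625.4, -87.5, 162.9]
tcp_rot: [180.0, -0.1, -176.4]
ft_force: [0.1, 0.5, -1.6]
finger_gap: 46.8
grip_force: 62.2
```

Emit:
carry_out --commands '[{"translation":[-0.025,-0.02,0],"jaw":0.04,"spin":0},{"translation":[-0.013,-0.0075,0],"jaw":0.04,"spin":0},{"translation":[0,0,0],"jaw":0.04,"spin":0},{"translation":[0,0,0],"jaw":0.04,"spin":0},{"translation":[0,0,0],"jaw":0.04,"spin":0},{"translation":[0,0,0],"jaw":0.04,"spin":0},{"translation":[0,0,0],"jaw":0.04,"spin":0},{"translation":[0,0,0],"jaw":0.04,"spin":0}]'

```text
time: 28.08
tool_pos: [663.8, -110.7, 164.6]
tcp_rot: [-180.0, 0.0, -176.4]
ft_force: [0.5, 0.7, -2.2]
finger_gap: 46.6
grip_force: 62.3
```

```bash
python3 m4.py holder_medium stone_medium 667.2 -111.5 3.6 2.3
```

```text
holder pred [[360.7, 301.5], [280.5, 301.5], [273.4, 134.7], [367.5, 134.6]] stone pred [[254.8, 184.9], [389.0, 184.8], [372.6, 441.4], [271.2, 441.4]]
row 138 wood 275 366; row 142 wood 275 366; row 148 wood 275 365; row 154 wood 275 365; row 160 wood 275 365; col320 wood rows (np.int64(134), np.int64(176))
stone row 190 edges [254, 255, 386, 387]
stone row 199 edges [254, 255, 386, 387]
stone row 209 edges [255, 256, 385, 386]
t=28.13 at [ 663.9 -110.8  164.7] rot [-1.7999e+02  2.0000e-02 -1.7637e+02] j6 -107 | spin rad 0.0004 shift mm [ -3.3  -0.9 148.4]
[-0.5  0.5 -2. ]
```

Emit:
carry_out --commands '[{"translation":[-0.0033,-0.0004,0.015],"jaw":0.04,"spin":0},{"translation":[0,0,0.03],"jaw":0.04,"spin":0},{"translation":[0,0,0.03],"jaw":0.04,"spin":0},{"translation":[0,0,0.03],"jaw":0.04,"spin":0},{"translation":[0,0,0.02],"jaw":0.04,"spin":0},{"translation":[0,0,0.008],"jaw":0.04,"spin":0},{"translation":[0,0,0.002],"jaw":0.04,"spin":0},{"translation":[0,0,0],"jaw":0.04,"spin":0}]'

```text
time: 28.8
tool_pos: [667.4, -111.4, 28.9]
tcp_rot: [180.0, -0.0, -176.4]
ft_force: [1.3, -0.4, -2.5]
finger_gap: 46.4
grip_force: 62.2
```

Emit:
carry_out --commands '[{"translation":[0,0,0],"jaw":0.04,"spin":0},{"translation":[0,0,0],"jaw":0.04,"spin":0},{"translation":[0,0,0],"jaw":0.04,"spin":0},{"translation":[0,0,0],"jaw":0.04,"spin":0},{"translation":[0,0,0],"jaw":0.04,"spin":0},{"translation":[0,0,0],"jaw":0.04,"spin":0},{"translation":[0,0,0],"jaw":0.04,"spin":0},{"translation":[0,0,0],"jaw":0.04,"spin":0}]'

```text
time: 29.47
tool_pos: [667.4, -111.4, 29.3]
tcp_rot: [180.0, -0.0, -176.4]
ft_force: [-0.4, 0.2, -1.8]
finger_gap: 46.6
grip_force: 62.2
```

```bash
python3 m4.py holder_medium stone_medium 667.2 -111.5 3.6 2.3
```

```text
holder pred [[388.3, 416.2], [255.6, 416.3], [233.5, 141.4], [410.3, 141.2]] stone pred [[255.1, 184.4], [389.3, 184.3], [372.8, 441.0], [271.5, 441.0]]
row 145 wood 236 407; row 149 wood 236 407; row 155 wood 236 406; row 161 wood 237 406; row 167 wood 237 405; col320 wood rows (np.int64(138), np.int64(176))
stone row 190 edges [237, 238, 404, 405]
stone row 199 edges [238, 239, 403, 404]
stone row 209 edges [238, 239, 240, 402, 403]
t=29.52 at [ 667.4 -111.4   29.2] rot [ 1.8000e+02 -1.0000e-02 -1.7641e+02] j6 -107 | spin rad -0.0001 shift mm [ 0.2 -0.1 12.9]
[-1.1 -0.  -1.8]
```

Centred (rim 321.3, stone ≈320.5). Lowering to contact at TCP ≈16.3.

Emit:
carry_out --commands '[{"translation":[0,0,0.004],"jaw":0.04,"spin":0},{"translation":[0,0,0.003],"jaw":0.04,"spin":0},{"translation":[0,0,0.002],"jaw":0.04,"spin":0},{"translation":[0,0,0.0015],"jaw":0.04,"spin":0},{"translation":[0,0,0.001],"jaw":0.04,"spin":0},{"translation":[0,0,0.0005],"jaw":0.04,"spin":0},{"translation":[0,0,0],"jaw":0.04,"spin":0},{"translation":[0,0,0],"jaw":0.04,"spin":0}]'

```text
time: 30.18
tool_pos: [667.5, -111.5, 17.4]
tcp_rot: [-180.0, 0.0, -176.4]
ft_force: [-0.4, -1.6, -2.6]
finger_gap: 46.2
grip_force: 62.2
```

Emit:
carry_out --commands '[{"translation":[0,0,0.0004],"jaw":0.04,"spin":0},{"translation":[0,0,0.0004],"jaw":0.04,"spin":0},{"translation":[0,0,0.0002],"jaw":0.04,"spin":0},{"translation":[0,0,0],"jaw":0.04,"spin":0},{"translation":[0,0,0],"jaw":0.04,"spin":0},{"translation":[0,0,0],"jaw":0.04,"spin":0},{"translation":[0,0,0],"jaw":0.04,"spin":0},{"translation":[0,0,0],"jaw":0.04,"spin":0}]'

```text
time: 30.85
tool_pos: [667.5, -111.4, 16.3]
tcp_rot: [180.0, 0.0, -176.4]
ft_force: [-0.1, 0.5, -3.0]
finger_gap: 46.5
grip_force: 62.2
```

Emit:
carry_out --commands '[{"translation":[0,0,0.0003],"jaw":0.04,"spin":0},{"translation":[0,0,0.0003],"jaw":0.04,"spin":0},{"translation":[0,0,0.0002],"jaw":0.04,"spin":0},{"translation":[0,0,0],"jaw":0.04,"spin":0},{"translation":[0,0,0],"jaw":0.04,"spin":0},{"translation":[0,0,0],"jaw":0.04,"spin":0},{"translation":[0,0,0],"jaw":0.04,"spin":0},{"translation":[0,0,0],"jaw":0.04,"spin":0}]'

```text
time: 31.52
tool_pos: [667.6, -111.5, 16.2]
tcp_rot: [-180.0, 0.0, -176.4]
ft_force: [-4.4, 0.7, 4.9]
finger_gap: 46.6
grip_force: 63.2
```

Emit:
carry_out --commands '[{"translation":[0,0,0],"jaw":0.057,"spin":0},{"translation":[0,0,0],"jaw":0.057,"spin":0},{"translation":[0,0,0],"jaw":0.057,"spin":0},{"translation":[0,0,-0.01],"jaw":0.057,"spin":0},{"translation":[0,0,-0.03],"jaw":0.07,"spin":0},{"translation":[0,0,-0.04],"jaw":0.07,"spin":0},{"translation":[0,0,-0.04],"jaw":0.07,"spin":0},{"translation":[0,0,-0.04],"jaw":0.07,"spin":0}]'

```text
time: 32.18
tool_pos: [667.1, -111.4, 177.7]
tcp_rot: [180.0, -0.0, -176.4]
ft_force: [1.3, -0.1, 0.3]
finger_gap: 70.1
grip_force: 0.0
```

Emit:
carry_out --commands '[{"translation":[0.02,0.016,0],"jaw":0.07,"spin":0},{"translation":[0.03,0.024,0],"jaw":0.07,"spin":0},{"translation":[0.031,0.025,0],"jaw":0.07,"spin":0},{"translation":[0.031,0.025,0],"jaw":0.07,"spin":0},{"translation":[0.031,0.025,0],"jaw":0.07,"spin":0},{"translation":[0.024,0.018,0],"jaw":0.07,"spin":0},{"translation":[0.0124,0.0093,0],"jaw":0.07,"spin":0},{"translation":[0,0,0],"jaw":0.07,"spin":-0.0785}]'

```text
time: 32.85
tool_pos: [477.3, 21.2, 176.2]
tcp_rot: [180.0, 0.0, -171.9]
ft_force: [-0.1, 0.2, 0.4]
finger_gap: 69.7
grip_force: 0.0
```

Emit:
carry_out --commands '[{"translation":[0,0,0],"jaw":0.07,"spin":-0.0785},{"translation":[0,0,0],"jaw":0.07,"spin":0},{"translation":[0,0,0],"jaw":0.07,"spin":0},{"translation":[0,0,0],"jaw":0.07,"spin":0},{"translation":[0,0,0],"jaw":0.07,"spin":0},{"translation":[0,0,0],"jaw":0.07,"spin":0},{"translation":[0,0,0],"jaw":0.07,"spin":0},{"translation":[0,0,0],"jaw":0.07,"spin":0}]'

```text
time: 33.52
tool_pos: [479.5, 19.2, 175.3]
tcp_rot: [180.0, -0.0, -167.5]
ft_force: [-0.4, -0.7, 0.1]
finger_gap: 70.2
grip_force: 0.0
```

```bash
python3 m2.py stone_large 0 479.5 19 12.6 w10.png
```

```text
[479.5  19.3 175.4]
stone_large 0.95 [480.1  18.9  12.9] 0.964
t=33.62 at [479.5  19.3 175.4] rot [ 1.8000e+02 -1.0000e-02 -1.6744e+02] j6 -106 | spin rad -0.0059 shift mm [ -0.5  -0.5 172.9]
```

Emit:
carry_out --commands '[{"translation":[-0.0005,-0.0005,0.015],"jaw":0.07,"spin":-0.006},{"translation":[0,0,0.03],"jaw":0.07,"spin":0},{"translation":[0,0,0.03],"jaw":0.07,"spin":0},{"translation":[0,0,0.03],"jaw":0.07,"spin":0},{"translation":[0,0,0.025],"jaw":0.07,"spin":0},{"translation":[0,0,0.018],"jaw":0.07,"spin":0},{"translation":[0,0,0.01],"jaw":0.07,"spin":0},{"translation":[0,0,0.005],"jaw":0.07,"spin":0}]'

```text
time: 34.28
tool_pos: [478.8, 19.0, 10.8]
tcp_rot: [180.0, -0.2, -167.1]
ft_force: [-0.2, -0.1, 0.1]
finger_gap: 70.0
grip_force: 0.0
```

Emit:
carry_out --commands '[{"translation":[0,0,0.001],"jaw":0.07,"spin":0},{"translation":[0,0,0],"jaw":0.07,"spin":0},{"translation":[0,0,0],"jaw":0.07,"spin":0},{"translation":[0,0,0],"jaw":0.07,"spin":0},{"translation":[0,0,0],"jaw":0.07,"spin":0},{"translation":[0,0,0],"jaw":0.07,"spin":0},{"translation":[0,0,0],"jaw":0.07,"spin":0},{"translation":[0,0,0],"jaw":0.07,"spin":0}]'

```text
time: 34.95
tool_pos: [480.2, 18.9, 11.7]
tcp_rot: [-180.0, 0.0, -167.1]
ft_force: [-0.3, 0.6, 0.2]
finger_gap: 70.3
grip_force: 0.0
```

Down 9 mm to 2.7, close at 70 N, lift.

Emit:
carry_out --commands '[{"translation":[0,0,0.004],"jaw":0.07,"spin":0},{"translation":[0,0,0.003],"jaw":0.07,"spin":0},{"translation":[0,0,0.002],"jaw":0.07,"spin":0},{"translation":[0,0,0],"jaw":0.07,"spin":0},{"translation":[0,0,0],"jaw":0.048,"spin":0},{"translation":[0,0,0],"jaw":0.048,"spin":0},{"translation":[0,0,0],"jaw":0.048,"spin":0},{"translation":[0,0,0],"jaw":0.048,"spin":0}]' --squeeze 70

```text
time: 35.62
tool_pos: [480.3, 19.0, 2.7]
tcp_rot: [-180.0, 0.0, -167.1]
ft_force: [-0.5, 0.2, 2.0]
finger_gap: 53.1
grip_force: 75.1
```

Emit:
carry_out --commands '[{"translation":[0,0,0],"jaw":0.048,"spin":0},{"translation":[0,0,-0.005],"jaw":0.048,"spin":0},{"translation":[0,0,-0.015],"jaw":0.048,"spin":0},{"translation":[0,0,-0.03],"jaw":0.048,"spin":0},{"translation":[0,0,-0.035],"jaw":0.048,"spin":0},{"translation":[0,0,-0.035],"jaw":0.048,"spin":0},{"translation":[0,0,-0.025],"jaw":0.048,"spin":0},{"translation":[0,0,0],"jaw":0.048,"spin":0}]'

```text
time: 36.28
tool_pos: [483.5, 18.7, 153.9]
tcp_rot: [-179.8, 0.5, -167.1]
ft_force: [0.9, -0.6, -3.5]
finger_gap: 53.3
grip_force: 75.5
```

Run:
```python
from h import *
p=shot("wrist")
q=w2p(p,[471.8,241.9,20])[0]; print(q)
d=near(p,"holder_large",q,70)
if d: print(fit(p,d["pixels"],"holder_large",0,init=(471.8,241.9,3.6)),d["score"])
go(471.8,241.5,150,3.6)
```

```text
[577.35463224 266.19736864]
(array([471.04291767, 244.65424507,   2.69031591]), np.float64(0.9443145810607241)) 0.94
t=36.38 at [480.5  18.9 148. ] rot [-1.7997e+02  9.0000e-02 -1.6707e+02] j6 -107 | spin rad 0.1629 shift mm [ -5.3 222.7  -2. ]
```

Emit:
carry_out --commands '[{"translation":[0,0,-0.003],"jaw":0.048,"spin":0.0815},{"translation":[0,0,-0.004],"jaw":0.048,"spin":0.0814},{"translation":[-0.0005,0.02,-0.003],"jaw":0.048,"spin":0},{"translation":[-0.001,0.032,0],"jaw":0.048,"spin":0},{"translation":[-0.001,0.034,0],"jaw":0.048,"spin":0},{"translation":[-0.001,0.034,0],"jaw":0.048,"spin":0},{"translation":[-0.001,0.034,0],"jaw":0.048,"spin":0},{"translation":[-0.001,0.034,0],"jaw":0.048,"spin":0}]'

```text
time: 37.05
tool_pos: [471.6, 207.8, 154.1]
tcp_rot: [-179.9, -0.3, -176.4]
ft_force: [0.1, 0.6, -4.5]
finger_gap: 53.2
grip_force: 75.4
```

Emit:
carry_out --commands '[{"translation":[0,0.024,0],"jaw":0.048,"spin":0},{"translation":[0,0.0112,0],"jaw":0.048,"spin":0},{"translation":[0,0,0],"jaw":0.048,"spin":0},{"translation":[0,0,0],"jaw":0.048,"spin":0},{"translation":[0,0,0],"jaw":0.048,"spin":0},{"translation":[0,0,0],"jaw":0.048,"spin":0},{"translation":[0,0,0],"jaw":0.048,"spin":0},{"translation":[0,0,0],"jaw":0.048,"spin":0}]'

```text
time: 37.72
tool_pos: [471.8, 241.2, 157.5]
tcp_rot: [-180.0, 0.0, -176.5]
ft_force: [-0.3, -1.4, -4.3]
finger_gap: 53.1
grip_force: 75.6
```

```bash
python3 m4.py holder_large stone_large 471.8 242.3 3.6 2.7
```

```text
holder pred [[367.5, 315.7], [278.8, 315.9], [269.1, 111.4], [376.9, 111.1]] stone pred [[241.8, 144.7], [403.4, 144.5], [379.5, 465.8], [265.5, 465.8]]
row 115 wood 271 376; row 119 wood 271 375; row 125 wood 271 375; row 131 wood 272 375; row 137 wood 272 374; col320 wood rows (np.int64(112), np.int64(140))
stone row 150 edges [240, 241, 242, 400, 401]
stone row 159 edges [241, 242, 399, 400]
stone row 169 edges [242, 243, 398, 399, 400]
t=37.77 at [471.8 241.4 157.6] rot [-1.8000e+02  1.0000e-02 -1.7647e+02] j6 -72 | spin rad -0.0012 shift mm [ -0.    0.9 140.9]
[-0.1 -0.4 -5.1]
```

Emit:
carry_out --commands '[{"translation":[0,0.0015,0.015],"jaw":0.048,"spin":0},{"translation":[0,0,0.03],"jaw":0.048,"spin":0},{"translation":[0,0,0.03],"jaw":0.048,"spin":0},{"translation":[0,0,0.025],"jaw":0.048,"spin":0},{"translation":[0,0,0.017],"jaw":0.048,"spin":0},{"translation":[0,0,0.008],"jaw":0.048,"spin":0},{"translation":[0,0,0.003],"jaw":0.048,"spin":0},{"translation":[0,0,0],"jaw":0.048,"spin":0}]'

```text
time: 38.43
tool_pos: [471.6, 243.4, 29.5]
tcp_rot: [-180.0, -0.0, -176.4]
ft_force: [-0.4, 0.9, -4.4]
finger_gap: 53.6
grip_force: 75.4
```

Emit:
carry_out --commands '[{"translation":[0,0,0],"jaw":0.048,"spin":0},{"translation":[0,0,0],"jaw":0.048,"spin":0},{"translation":[0,0,0],"jaw":0.048,"spin":0},{"translation":[0,0,0],"jaw":0.048,"spin":0},{"translation":[0,0,0],"jaw":0.048,"spin":0},{"translation":[0,0,0],"jaw":0.048,"spin":0},{"translation":[0,0,0],"jaw":0.048,"spin":0},{"translation":[0,0,0],"jaw":0.048,"spin":0}]'

```text
time: 39.1
tool_pos: [471.4, 243.5, 29.5]
tcp_rot: [-180.0, -0.0, -176.4]
ft_force: [0.1, -0.2, -4.8]
finger_gap: 53.3
grip_force: 75.4
```

```bash
python3 m4.py holder_large stone_large 471.8 242.3 3.6 2.7
```

```text
holder pred [[390.5, 435.5], [249.1, 435.5], [219.4, 107.2], [418.3, 107.0]] stone pred [[241.4, 144.4], [402.8, 144.3], [379.0, 465.4], [265.2, 465.4]]
row 110 wood 223 415; row 114 wood 223 416; row 120 wood 224 416; row 126 wood 224 415; row 132 wood 225 415; col320 wood rows (np.int64(107), np.int64(140))
stone row 150 edges [224, 225, 241, 400, 413, 414]
stone row 159 edges [225, 226, 242, 400, 412, 413]
stone row 169 edges [226, 227, 242, 399, 411, 412, 413]
t=39.15 at [471.4 243.5  29.5] rot [-1.800e+02 -1.000e-02 -1.764e+02] j6 -72 | spin rad 0.0000 shift mm [-0.3 -1.3 12.8]
[ 0.3  0.1 -3.9]
```

Emit:
carry_out --commands '[{"translation":[0,0,0.004],"jaw":0.048,"spin":0},{"translation":[0,0,0.003],"jaw":0.048,"spin":0},{"translation":[0,0,0.002],"jaw":0.048,"spin":0},{"translation":[0,0,0.0015],"jaw":0.048,"spin":0},{"translation":[0,0,0.001],"jaw":0.048,"spin":0},{"translation":[0,0,0.0003],"jaw":0.048,"spin":0},{"translation":[0,0,0],"jaw":0.048,"spin":0},{"translation":[0,0,0],"jaw":0.048,"spin":0}]'

```text
time: 39.82
tool_pos: [471.5, 243.6, 17.7]
tcp_rot: [180.0, 0.0, -176.4]
ft_force: [-0.2, -0.4, -4.9]
finger_gap: 53.2
grip_force: 75.5
```

Emit:
carry_out --commands '[{"translation":[0,0,0.0003],"jaw":0.048,"spin":0},{"translation":[0,0,0.0003],"jaw":0.048,"spin":0},{"translation":[0,0,0.0003],"jaw":0.048,"spin":0},{"translation":[0,0,0],"jaw":0.048,"spin":0},{"translation":[0,0,0],"jaw":0.048,"spin":0},{"translation":[0,0,0],"jaw":0.048,"spin":0},{"translation":[0,0,0],"jaw":0.048,"spin":0},{"translation":[0,0,0],"jaw":0.048,"spin":0}]'

```text
time: 40.48
tool_pos: [471.5, 243.6, 16.8]
tcp_rot: [-180.0, -0.0, -176.4]
ft_force: [0.3, 0.1, -4.2]
finger_gap: 53.3
grip_force: 75.5
```

Emit:
carry_out --commands '[{"translation":[0,0,0.0003],"jaw":0.048,"spin":0},{"translation":[0,0,0.0003],"jaw":0.048,"spin":0},{"translation":[0,0,0.0002],"jaw":0.048,"spin":0},{"translation":[0,0,0],"jaw":0.048,"spin":0},{"translation":[0,0,0],"jaw":0.048,"spin":0},{"translation":[0,0,0],"jaw":0.048,"spin":0},{"translation":[0,0,0],"jaw":0.048,"spin":0},{"translation":[0,0,0],"jaw":0.048,"spin":0}]'

```text
time: 41.15
tool_pos: [471.5, 243.6, 16.7]
tcp_rot: [-180.0, -0.0, -176.4]
ft_force: [-5.5, -2.5, 5.4]
finger_gap: 53.3
grip_force: 76.9
```

Emit:
carry_out --commands '[{"translation":[0,0,0],"jaw":0.064,"spin":0},{"translation":[0,0,0],"jaw":0.064,"spin":0},{"translation":[0,0,0],"jaw":0.064,"spin":0},{"translation":[0,0,-0.01],"jaw":0.064,"spin":0},{"translation":[0,0,-0.03],"jaw":0.064,"spin":0},{"translation":[0,0,-0.04],"jaw":0.064,"spin":0},{"translation":[0,0,-0.04],"jaw":0.064,"spin":0},{"translation":[0,0,-0.04],"jaw":0.064,"spin":0}]'

```text
time: 41.82
tool_pos: [471.1, 243.4, 178.4]
tcp_rot: [180.0, 0.0, -176.4]
ft_force: [1.3, -0.1, 0.9]
finger_gap: 63.8
grip_force: 0.0
```

Emit:
carry_out --commands '[{"translation":[-0.002,-0.03,-0.01],"jaw":0.03,"spin":0},{"translation":[-0.002,-0.033,-0.015],"jaw":0.03,"spin":0},{"translation":[-0.002,-0.033,-0.015],"jaw":0.03,"spin":0},{"translation":[-0.002,-0.033,-0.015],"jaw":0.03,"spin":0},{"translation":[-0.002,-0.033,-0.015],"jaw":0.03,"spin":0},{"translation":[-0.002,-0.033,-0.015],"jaw":0.03,"spin":0},{"translation":[-0.002,-0.033,-0.015],"jaw":0.03,"spin":0},{"translation":[0,-0.02,-0.01],"jaw":0.03,"spin":0}]'

```text
time: 42.48
tool_pos: [501.5, -6.1, 288.8]
tcp_rot: [-179.9, 0.2, -176.5]
ft_force: [0.5, 0.0, 0.3]
finger_gap: 30.1
grip_force: 0.0
```

```bash
cat > m5.py <<'E'
from h import *
import sys
p=shot("wrist"); im=p["pixels"].copy(); s=r.sense(); print(s["time"],s["tool_pos"].round(0))
H=dict(large=(471.6,243,3.6),medium=(667.2,-111.5,3.6),small=(667,129.8,176.9),slip=(444.8,-239,-1))
tiles=[]
for k,v in H.items():
    n="stone_"+k; q=w2p(p,[v[0],v[1],14+DIM[n][2]])[0]; d=near(p,n,q,40)
    a,b=q.round().astype(int); t=p["pixels"][max(b-55,0):b+55,max(a-75,0):a+75]
    tiles.append(cv2.resize(t,(380,280),interpolation=cv2.INTER_CUBIC))
    if d is None: print(n,"none",q.round()); continue
    f,i=fit(p,d["pixels"],n,14,init=v); e=(f[2]-v[2]+90)%180-90; c,sn=np.cos(np.radians(v[2])),np.sin(np.radians(v[2])); dx,dy=f[:2]-v[:2]
    print(n,round(d["score"],2),"along %.1f across %.1f yaw %.1f iou %.3f"%(dx*c+dy*sn,-dx*sn+dy*c,e,i),q.round())
cv2.imwrite("pics/tiles.png",np.vstack([np.hstack(tiles[:2]),np.hstack(tiles[2:])]))
p=shot("scene")
for t in("edge_beveler","sanding_block_cork"):
    for d in r.regions_of(p,t)[:1]: print(t,round(d["score"],2),np.round(d["xy"]))
E
python3 m5.py
```

```text
42.5333 [502.  -8. 291.]
stone_large 0.74 along -0.2 across -0.1 yaw -0.1 iou 0.959 [543. 181.]
stone_medium 0.64 along 1.0 across -1.0 yaw -1.0 iou 0.834 [233. 314.]
stone_small 0.61 along -1.4 across 0.2 yaw -0.0 iou 0.904 [417. 323.]
stone_slip none [114. 129.]
edge_beveler 0.51 [215. 202.]
sanding_block_cork 0.64 [393. 391.]
```

View pics/tiles.png

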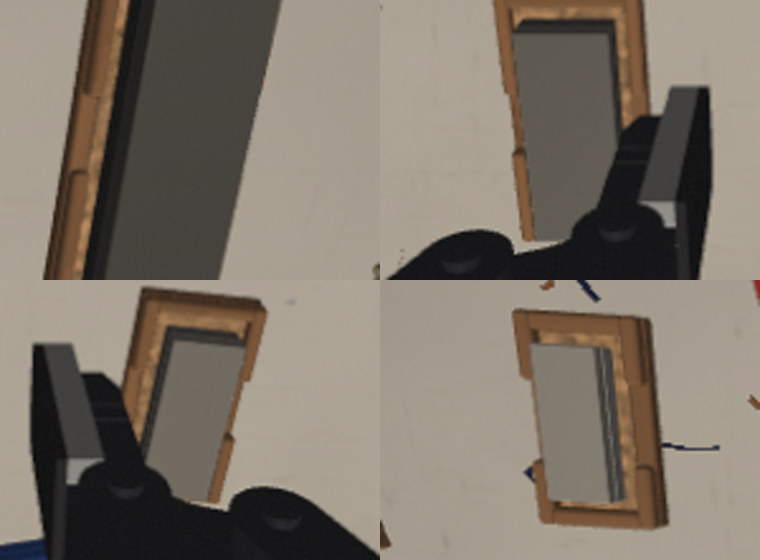

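The tiles show all four stones flat inside their rims: large at (190,140), medium (570,130), small (195,420), slip (575,425). Each touched down at the expected height, 14 mm floor plus the grip offset. The beveler and the block have not moved. Handing in.

```bash
python3 -c "
from bench import r
print(r.hand_in())"
```

```text
the job is handed in; nothing more can be done
None
```

I set all four stones down flat in their own wooden holders, left the edge beveler and sanding block where they lay, and handed the job in at about 43 s of the 96 s allowed; the hand-in gave no verdict back.

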